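# Slide the cheroot crate into its packing bay and close the keeper

## Robot

A 6-joint arm with a two-finger parallel gripper is mounted at the origin on the work surface. World frame = base frame: x ahead of the robot, y to its left, z up, the work surface at z = 0. Lengths are in mm, angles in degrees, forces in N, time in s.
With the tool pointing down it reaches from about 350 to 975 mm from the base axis. Payload 17.4 kg.
Tool frame: the origin (TCP) lies midway between the tips of the shut fingers; the grasp point (between the pads) lies 19 mm behind it; z points along the fingers, y is the direction in which the jaws open and shut (so a half turn about z gives the same grasp; the last joint's range is limited). The gripper opens to 85 mm and grips with 20 to 120 N. Pads are 22 mm wide; open, the fingers measure 114 mm over their backs; the gripper's body (76 mm by 85 mm) begins 54 mm behind the grasp point. The pads swing forward as they close: fully open they stand 13 mm farther back than shut.
Start: joints at [63.037, 6.646, 82.598, -0, 90.757, -2.166], TCP at [283.113, 612.764, 192.803] pointing down, gripper open.
Joint ranges: [-162.19, 162.19], [-47.58, 125.68], [4.15, 143.07], [-65.23, 245.23], [0.69, 171.88], [-170.13, 170.13]. Speed limits (degrees/s): [108.29, 108.29, 127.2, 180, 180, 180].

## Interface

Orientations are given as [roll, pitch, yaw] about the fixed x, y, z axes, in that order (R = Rz(yaw) Ry(pitch) Rx(roll)).
In Python, from plant import ctrl, eyes gives the robot as it stands.
- The arm moves only by the tool carry_out, never from a script. Its argument "motion" is a list of rows, each an object of numbers: "dx", "dy", "dz": the shift along the tool's x, y, z in units of 25 mm (1.0 is 25 mm); "ax", "ay", "az": the turn, a rotation vector about the tool's x, y, z in units of 5 degrees (1.0 is 5 degrees); "gripper": the finger opening in mm, from 0 to 85.4. In form: [{"dx": .., "dy": .., "dz": .., "ax": .., "ay": .., "az": .., "gripper": ..}, ...]. A call has exactly 5 rows; each row is the pose to reach, as a shift and turn from the pose commanded when the call began, along the tool's axes at that moment; what a row does not reach only later rows make up. A row lasts 1/12 s, in which the tool goes at most 41.7 mm and 7.16 degrees, less where a joint would pass 70% of its speed; a pose out of reach is approached as far as the arm can. A call with a gripper value outside its range is refused whole. The fingers move at their own pace and stop on an object; "grip_force" is the grip in N (left out, the last holds). Time passes only in rows, so rows that repeat a pose let the fingers close, or fill a call up. It gives the time, the measured TCP pose, the force and the opening at its end, in the units of the state.
- ctrl.state(): the state, without advancing time (a new reading comes with each control period).
- eyes.capture(name): name is "side" or "top"; returns the picture (384x512x3 uint8, red, green, blue); there is no depth.
- eyes.camera_info(name): a dict with "K" (3x3 intrinsics, pixels), "cam_to_world" (4x4, takes a point from camera to world coordinates). Camera axes: x right, y down, z forward; pixel columns grow to the right and rows downward; lengths in mm; the calibration is good to about 2 mm. A picture is of the moment at which its call begins. camera_info takes no time and is no camera call.
- ctrl.finish_job(): hands the job in, once; it reports no verdict.
Trained networks look in the newest picture that a camera, given by its name, has taken for a name from the list of things; names that differ only in an ending like _2 or _b are one class to them, and where a whole thing is asked for, a point or a joint stands for the part that bears it (a point fixed in the world has none). Each returns a list of dicts, best first, with "p" (0 to 1); they miss things now and then, are a little off and sometimes report something else, mostly with a low value. They report only what shows in the picture. A call takes as long as a camera call. They do not tell look-alikes from the thing itself.
- eyes.find_in(camera, thing): "xyz" ([x, y, z] in mm, in the coordinates of the camera as it stood for that picture, good to about 4 mm: the middle of the surface that is visible of it).
- eyes.outline_of(camera, thing): "pixels" (384x512 bool, what is visible of it).
The state is a dict: "time_s": time; "joints": joint angles; "joint_vel": joint speeds; "effort": joint torques, N m; "tcp_pos": TCP position; "tool_rot": TCP orientation; "ft_force": force on the tool from outside, world axes, zero at the start; "moment": the same for the moment, N m; "opening": opening from 0.0 (shut) to 1.0 (fully open).
Only numpy, scipy, OpenCV 4.12 (cv2) and the standard library are available. Lean on these libraries where they do the work, as an engineer would, in place of code of your own. Each camera call takes 0.05 s, during which the arm holds its last target.

## Task

Push the heavy crate of cheroots into the wooden bay, pushing low near its base so that it slides instead of tipping, until it stands fully home against the back board. Then push the yellow keeper bar shut across the bay's mouth behind the crate and move clear. Do not lift or tip the crate, and leave the jar, the bowl and the bundle alone.

Things in the scene. Friction and masses are not known exactly. Their poses are not given: they have to be found in the camera images.
- crate: Loose pale slatted crate full of cheroots, 90 mm deep (x), 130 wide (y), 120 high; 16 mm round carrying bar along y on top, its top at 166. About 1.3 kg on rubber strips: 7 to 16 N to push. Starts before the bay, up to 25 mm off its centre line, turned up to 0.2 rad. Its rear (-x) face pushed below 35 mm: slides; above 65: tips. Origin: centre of underside, z up, +x side enters the bay first.
- bay: Bay fixed to the table, open to its -x side, towards the robot's left. Origin on the table, where the crate's origin is when fully home, x axes alike, z up. Back board: face x = 45 mm, 50 high. Rails' inner faces y = -77 and +77, outer +-91, 40 high, x = -50 to 45. The -y rail has a lead-in flaring out to x = -80, y = -104. Keeper's hinge post, radius 9 mm, 46 high, at x = -65, y = +97.
- keeper (a joint): Yellow keeper bar on the hinge post, rad. 0 = shut: it points to the bay's -y across the mouth. Grows as the end swings to the bay's -x (1.57) and on out to +y; limit 2.9; starts at 2.2 to 2.5. Light friction, under 2 N at its end; stays where left. Bar 14 mm thick, 8 to 38 mm above the table, 10 to 148 mm from the axis. Shut, it clears the home crate's rear by 13 mm.
- keeper_hinge (a point): Point on the keeper's upright hinge axis, 23 mm above the table.
- keeper_end (a point): Middle of the keeper bar's free end, 148 mm from the hinge axis, 23 mm above the table.
- jar: Bystander: glass jar with a steel lid, 64 mm diameter, 105 mm high, standing beside the bay, on its far (+y) side. Origin: centre of its underside.
- bowl: Bystander: terracotta bowl, 96 mm diameter, 50 mm high, behind the bay's back board, to its -y side. Origin: centre of its underside.
- bundle: Bystander: bundle of five cheroots with red bands, 140 mm long (its x), 48 mm wide, 30 mm high, lying behind the bay's back board, to its +y side. Origin: centre of its underside.
Things that resemble listed ones, but are neither listed nor needed, are in the scene too. Of the things that look like the crate, take the one that is farthest to the robot's left at the start.

How it is judged (in metres and radians):
On the way, in this order (a step that is already met when the one before it is completed fails the run):
1. the crate stands fully home in the bay, upright, with the keeper still open (x of crate in the frame of bay above -0.008 m and y of crate in the frame of bay between -0.016 and 0.016 m and angle between crate's own z axis and vertical below 0.06 rad and value of joint keeper above 0.5 rad), for 0.2 s.
2. the keeper is shut behind the crate (value of joint keeper below 0.1 rad), for 0.2 s.
At the end, for the whole second after the job is handed in: The crate stands upright and at rest on the bay's floor, within 8 mm of fully home and squared to the bay within 0.1 rad; the keeper is shut to within 0.1 rad; jar, bowl and bundle are within 20 mm of where they stood (x of crate in the frame of bay above -0.008 m and y of crate in the frame of bay between -0.016 and 0.016 m and angle between the x axis of crate and the x axis of bay, either way round below 0.1 rad and angle between crate's own z axis and vertical below 0.03 rad and height (world z) of crate below 0.005 m and linear speed of crate below 0.02 m/s and value of joint keeper below 0.1 rad and distance of each of jar, bowl, bundle from where it was at the start of the episode below 0.02 m); the robot touches nothing.
It fails at once if the crate is tipped by more than about 9 degrees (angle between crate's own z axis and vertical above 0.15 rad).
It fails at once if the crate is lifted off the table (height (world z) of crate above 0.012 m).
It fails at once if the jar is moved or knocked over (distance of jar from where it was at the start of the episode above 0.02 m or angle between jar's own z axis and vertical above 0.3 rad).
It fails at once if the bowl is moved or knocked over (distance of bowl from where it was at the start of the episode above 0.02 m or angle between bowl's own z axis and vertical above 0.3 rad).
It fails at once if the bundle is moved (distance of bundle from where it was at the start of the episode above 0.02 m).
It also fails if it takes over 64 s, if anything falls off the work surface, if the arm or the gripper's body presses on something with over 40 N, if the wrist force passes 120 N, or if a joint passes its speed limit or range.

## Working session

There is one attempt and no reset: what is moved stays moved. The work goes in short steps, Python scripts to look and compute and a tool call to move; the robot and the scene stay as the last step left them, time stands still between calls to the robot, and variables do not carry over. Pictures are saved under pics/ and viewed, and the job is handed in when it is done.

Besides the shell and the picture viewer there is one more tool, called after "Call:" as a command line: name --argument value ..., lists and objects as JSON in quotes. carry_out: Moves the arm, as the interface text tells. Its arguments: {"type":"object","properties":{"motion":{"type":"array","items":{"type":"object","properties":{"dx":{"type":"number"},"dy":{"type":"number"},"dz":{"type":"number"},"ax":{"type":"number"},"ay":{"type":"number"},"az":{"type":"number"},"gripper":{"type":"number"}}}},"grip_force":{"type":"number"}},"required":["motion"]}

```bash
mkdir -p pics; ls; python3 - <<'E'
from plant import ctrl, eyes
import cv2, numpy as np
s=ctrl.state(); print(s)
for n in ("side","top"):
    im=eyes.capture(n); cv2.imwrite(f"pics/{n}0.png",im[:,:,::-1])
    print(n,eyes.camera_info(n))
    M=np.array(eyes.camera_info(n)["cam_to_world"])
    for t in ("crate","bay","keeper","keeper_hinge","keeper_end","jar","bowl","bundle"):
        for d in eyes.find_in(n,t):
            print(t,round(d["p"],2),np.round((M@np.r_[d["xyz"],1])[:3]))
E
```

```text
pics
{'time_s': 0.0, 'joints': array([ 6.30375458e+01,  6.67594110e+00,  8.26369822e+01, -1.00298985e-03,
        9.07562688e+01, -2.16461379e+00]), 'joint_vel': array([-0.06881861,  0.03273188,  0.15390751, -0.07648296,  0.02905061,
        0.03051413]), 'effort': array([ 8.12596099e-04, -7.31971335e+01, -6.32488847e+01,  9.50860681e-05,
        6.13236974e-03,  1.18115761e-05]), 'tcp_pos': array([282.99845711, 612.54491937, 192.02742505]), 'tool_rot': array([-1.79930819e+02, -1.61122703e-03,  1.55202146e+02]), 'ft_force': array([ 0.13094598, -0.67314909,  0.9630474 ]), 'moment': array([ 0.03984548,  0.00443148, -0.00088364]), 'opening': 1.0010058730158473}
side {'K': array([[346.59863222,   0.        , 253.60611755],
       [  0.        , 346.59863222, 192.42619457],
       [  0.        ,   0.        ,   1.        ]]), 'cam_to_world': array([[ 9.19484519e-01, -3.32601327e-01,  2.09581909e-01,
         4.58363613e+02],
       [-3.93125953e-01, -7.77308369e-01,  4.91165640e-01,
        -5.32789139e+02],
       [-4.52572277e-04, -5.34011289e-01, -8.45477225e-01,
         7.32166826e+0
[... 572 characters left out ...]
 0.        ,   0.        ,   1.        ]]), 'cam_to_world': array([[ 1.39240887e-04, -9.78948901e-01,  2.04105437e-01,
         3.92239109e+02],
       [-9.99999479e-01, -3.42612571e-04, -9.61068888e-04,
        -1.42220891e+02],
       [ 1.01076642e-03, -2.04105197e-01, -9.78948439e-01,
         1.03931683e+03],
       [ 0.00000000e+00,  0.00000000e+00,  0.00000000e+00,
         1.00000000e+00]])}
crate 0.95 [827. -82. 118.]
crate 0.72 [543.  68. 117.]
crate 0.65 [ 743. -329.  118.]
bay 0.8 [525. -72.  -1.]
keeper 0.83 [680.   9.  39.]
keeper_hinge 0.8 [527. -71.  -1.]
keeper_end 0.84 [681.   9.  44.]
jar 0.96 [ 670. -183.  105.]
bowl 0.77 [ 374. -172.   24.]
bundle 0.56 [ 521. -219.   32.]
```

View pics/side0.png

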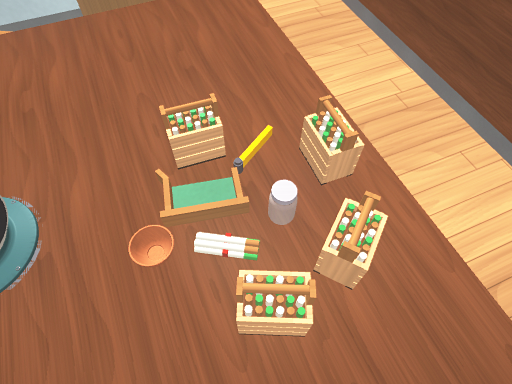

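View pics/top0.png

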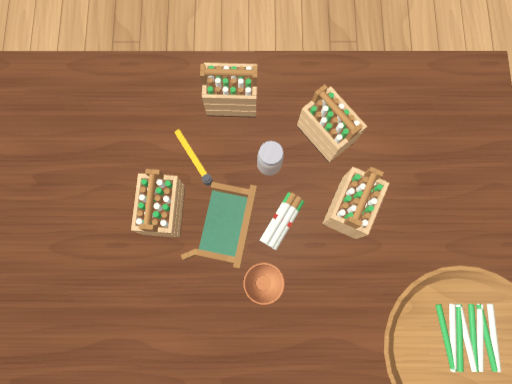

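```bash
python3 - <<'E'
import cv2
a=cv2.imread("pics/top0.png")[120:280,120:280]; cv2.imwrite("pics/topc.png",cv2.resize(a,(600,600),interpolation=cv2.INTER_CUBIC)) # 3.75
a=cv2.imread("pics/side0.png")[90:225,140:290]; cv2.imwrite("pics/sidec.png",cv2.resize(a,(660,594),interpolation=cv2.INTER_CUBIC)) #4.4
E
```

```text
(no output)
```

View pics/topc.png

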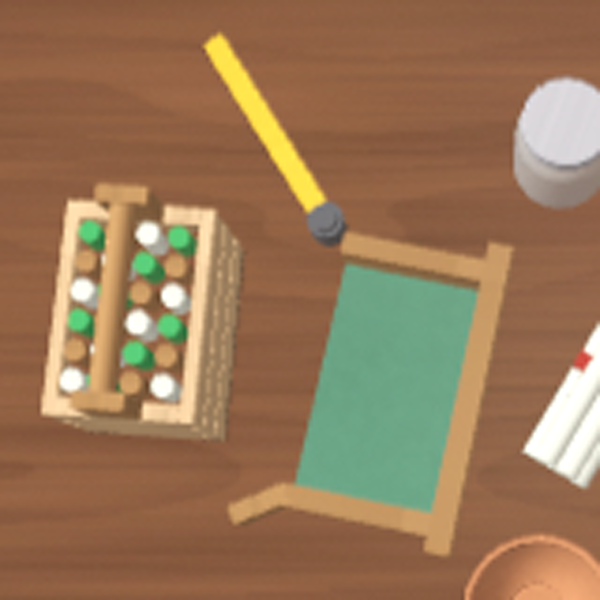

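View pics/sidec.png

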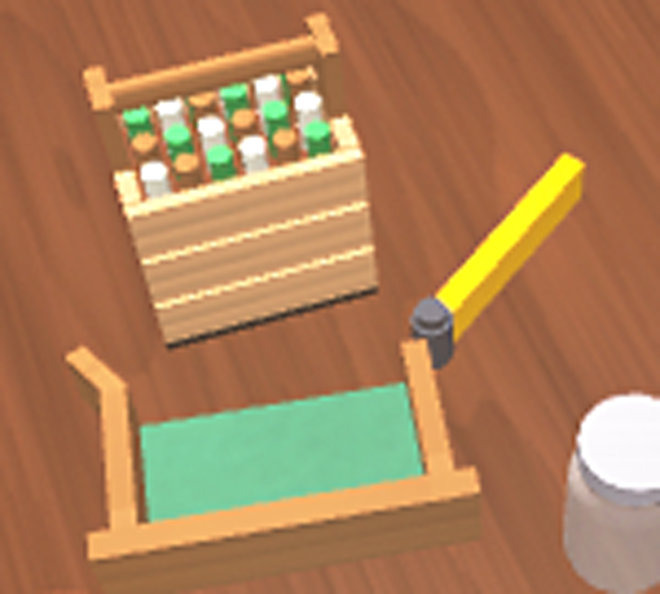

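```bash
cat > h.py <<'E'
import numpy as np
from plant import ctrl, eyes
from scipy.optimize import least_squares
def proj(n,P):
    c=eyes.camera_info(n);M=np.linalg.inv(np.array(c["cam_to_world"]));K=np.array(c["K"])
    P=np.atleast_2d(P);q=(M[:3,:3]@P.T+M[:3,3:]);q=K@q;return (q[:2]/q[2]).T
def pose(p,L):
    c,s=np.cos(p[2]),np.sin(p[2]);L=np.atleast_2d(np.array(L,float))
    return np.c_[p[0]+c*L[:,0]-s*L[:,1],p[1]+s*L[:,0]+c*L[:,1],L[:,2]]
def rayz(n,uv,z):
    c=eyes.camera_info(n);M=np.array(c["cam_to_world"]);K=np.array(c["K"])
    d=M[:3,:3]@np.linalg.solve(K,np.r_[uv,1.]);o=M[:3,3];return o+d*(z-o[2])/d[2]
def fit(obs,x0):
    def f(p): return np.concatenate([(proj(n,pose(p,L))-uv).ravel() for n,L,uv in obs])
    r=least_squares(f,x0,loss='soft_l1');return r.x,f(r.x).reshape(-1,2)
E
python3 - <<'E'
from h import *
T=lambda u,v:np.array([u,v])/3.75+120
S=lambda u,v:np.array([u,v])/4.4+np.array([140,90])
bay=[("top",[-50,77,40],T(341,254)),("top",[-50,91,40],T(347,234)),("top",[-65,97,46],T(327,217)),("top",[-50,-77,40],T(290,486)),
("side",[-50,77,40],S(403,345)),("side",[-50,91,40],S(428,341)),("side",[-65,97,46],S(432,305)),("side",[-50,-77,40],S(125,384)),
("top",[45,97,50],T(490,243)),("top",[45,-97,50],T(424,553)),("side",[45,-97,50],S(88,538)),("side",[45,97,50],S(478,470))]
p,r=fit(bay,[525,-72,-1.8]);print("bay",p,np.degrees(p[2]));print(np.round(r,1))
cr=[("top",[-45,65,120],T(68,200)),("top",[45,65,120],T(215,210)),("top",[45,-65,120],T(195,424)),("top",[-45,-65,120],T(42,413)),
("top",[45,65,0],T(242,240)),("top",[45,-65,0],T(225,440)),("side",[45,-65,0],S(168,346)),("side",[45,65,0],S(377,290)),("side",[45,-65,120],S(132,214)),("side",[45,65,120],S(362,153))]
q,r=fit(cr,[543,60,-1.6]);print("crate",q,np.degrees(q[2]));print(np.round(r,1))
for n in("bay","crate"): pass
c,s=np.cos(p[2]),np.sin(p[2]);d=q[:2]-p[:2];print("crate in bay",c*d[0]+s*d[1],-s*d[0]+c*d[1],np.degrees(q[2]-p[2]))
e=(rayz("top",T(214,42),38));print("keeper end",e,"hinge",pose(p,[-65,97,23]))
print("side end",rayz("side",S(570,160),38))
np.save("fit.npy",[p,q])
E
```

```text
bay [519.34494647 -76.81525076  -1.77631762] -101.77550268194945
[[ 0.4 -1.2]
 [ 0.  -1.3]
 [-0.2 -0.8]
 [-0.4 -1.5]
 [-1.2 -0. ]
 [-1.3 -0. ]
 [-0.9  1.6]
 [-0.7  1.3]
 [-0.   0.8]
 [ 0.7 -2.9]
 [ 0.7 -0.7]
 [-3.2  0.2]]
crate [552.71567603  76.17454821  -1.62246991] -92.96067829547515
[[-0.6 -0.5]
 [-0.5 -1.2]
 [-0.4 -1.4]
 [ 0.  -0.6]
 [ 0.5  1.8]
 [ 0.6 -0.8]
 [-0.5  1.1]
 [-0.4  0.3]
 [-1.9  0.6]
 [-0.5  0. ]]
crate in bay -156.58030325541733 1.4466564722662767 8.814824386474303
keeper end [749.28926313  46.61198338  38.        ] hinge [[627.56859374 -32.97871154  23.        ]]
side end [752.62210445  47.06621037  38.        ]
```

```bash
cat >> h.py <<'E'
from scipy.spatial.transform import Rotation as Ro
def go(bx,by,z,tilt,yawoff=0):
    """target in bay frame -> tool units; tool x=-bayx, y=bayy"""
    p=np.load("fit.npy")[0]
    R=Ro.from_euler('z',np.degrees(p[2])+180+yawoff,degrees=True)*Ro.from_euler('x',180,degrees=True)*Ro.from_euler('y',-tilt,degrees=True)
    P=pose(p,[bx,by,z])[0]
    s=ctrl.state();R0=Ro.from_euler('xyz',s["tool_rot"],degrees=True)
    d=R0.inv().apply(P-s["tcp_pos"])/25; a=np.degrees((R0.inv()*R).as_rotvec())/5
    print("t",round(s["time_s"],2),"tcp",np.round(s["tcp_pos"],1),"bay",np.round(inbay(s["tcp_pos"]),1),"F",np.round(s["ft_force"],1),"op",round(s["opening"],2),"J",np.round(s["joints"]))
    print("target",np.round(P,1),"d",np.round(d,2),"a",np.round(a,2))
def inbay(P):
    p=np.load("fit.npy")[0];c,s=np.cos(p[2]),np.sin(p[2]);d=np.array(P)[:2]-p[:2]
    return np.r_[c*d[0]+s*d[1],-s*d[0]+c*d[1],P[2]]
E
python3 -c "
from h import *
go(-275,0,190,0)
go(-275,0,190,40)"
```

```text
t 0.9 tcp [283.1 612.8 192.8] bay [-626.9 -372.   192.8] F [ 0.3 -1.1  0.5] op 1.0 J [63.  7. 83.  0. 91. -2.]
target [575.5 192.4 190. ] d [-17.67 -10.36   0.11] a [ 0.  -0.  15.4]
t 0.9 tcp [283.1 612.8 192.8] bay [-626.9 -372.   192.8] F [ 0.3 -1.1  0.5] op 1.0 J [63.  7. 83.  0. 91. -2.]
target [575.5 192.4 190. ] d [-17.67 -10.36   0.11] a [ 5.36 -6.74 14.73]
```

Four crates could be the target, at top-view pixels (157,203), (230,90), (331,122) and (356,203). The farthest to the robot's left is (157,203). The close crop shows it standing before the bay's open side, about 8.8° off square.

Call:
carry_out --motion '[{"dx": -17.67, "dy": -10.36, "dz": 0.1, "az": 15.4, "gripper": 70}, {"dx": -17.67, "dy": -10.36, "dz": 0.1, "az": 15.4, "gripper": 70}, {"dx": -17.67, "dy": -10.36, "dz": 0.1, "az": 15.4, "gripper": 70}, {"dx": -17.67, "dy": -10.36, "dz": 0.1, "az": 15.4, "gripper": 70}, {"dx": -17.67, "dy": -10.36, "dz": 0.1, "az": 15.4, "gripper": 70}]'

```text
validation failed for argument at $.mo...
```

```bash
python3 -c "
from h import *
go(-275,0,190,40)"
```

```text
t 0.9 tcp [283.1 612.8 192.8] bay [-626.9 -372.   192.8] F [ 0.3 -1.1  0.5] op 1.0 J [63.  7. 83.  0. 91. -2.]
target [575.5 192.4 190. ] d [-17.67 -10.36   0.11] a [ 5.36 -6.74 14.73]
```

Call:
carry_out --motion '[{"dx": -1.4, "dy": -0.8, "dz": 0, "ax": 0, "ay": 0, "az": 1.4, "gripper": 70}, {"dx": -2.8, "dy": -1.6, "dz": 0, "ax": 0, "ay": 0, "az": 2.8, "gripper": 70}, {"dx": -4.2, "dy": -2.4, "dz": 0, "ax": 0, "ay": 0, "az": 4.2, "gripper": 70}, {"dx": -5.6, "dy": -3.2, "dz": 0, "ax": 0, "ay": 0, "az": 5.6, "gripper": 70}, {"dx": -7.0, "dy": -4.0, "dz": 0, "ax": 0, "ay": 0, "az": 7.0, "gripper": 70}]'

```text
time_s: 1.32
tcp_pos: [400.7, 447.0, 192.9]
tool_rot: [180.0, -0.0, 119.9]
ft_force: [1.7, 0.2, -0.5]
opening: 0.818
```

```bash
python3 -c "
from h import *
go(-275,0,190,40)"
```

```text
t 1.32 tcp [400.7 447.  192.9] bay [-488.6 -223.1  192.9] F [ 1.7  0.2 -0.5] op 0.82 J [46. -3. 92. -0. 91. 16.]
target [575.5 192.4 190. ] d [-12.31   0.99   0.12] a [ 2.91 -7.64  7.98]
```

Call:
carry_out --motion '[{"dx": -1.4, "dy": 0.1, "dz": 0, "ax": 0.36, "ay": -0.94, "az": 1, "gripper": 70}, {"dx": -2.8, "dy": 0.2, "dz": 0, "ax": 0.72, "ay": -1.88, "az": 2, "gripper": 70}, {"dx": -4.2, "dy": 0.3, "dz": 0, "ax": 1.08, "ay": -2.82, "az": 3, "gripper": 70}, {"dx": -5.6, "dy": 0.4, "dz": 0, "ax": 1.44, "ay": -3.76, "az": 4, "gripper": 70}, {"dx": -7.0, "dy": 0.5, "dz": 0, "ax": 1.8, "ay": -4.7, "az": 5, "gripper": 70}]'

```text
time_s: 1.73
tcp_pos: [499.6, 302.4, 193.7]
tool_rot: [-176.3, 24.9, 95.4]
ft_force: [-0.1, -0.3, 0.2]
opening: 0.82
```

```bash
python3 -c "
from h import *
go(-275,0,120,40)"
```

```text
t 1.73 tcp [499.6 302.4 193.7] bay [-367.2  -96.7  193.7] F [-0.1 -0.3  0.2] op 0.82 J [ 39.   7.  85. -19. 105.  32.]
target [575.5 192.4 120. ] d [-2.99  2.91  4.46] a [ 1.11 -2.9   2.99]
```

Call:
carry_out --motion '[{"dx": -0.7, "dy": 0.7, "dz": 1, "ax": 0.3, "ay": -0.7, "az": 0.7, "gripper": 70}, {"dx": -1.4, "dy": 1.4, "dz": 2, "ax": 0.6, "ay": -1.4, "az": 1.4, "gripper": 70}, {"dx": -2.2, "dy": 2.2, "dz": 3, "ax": 0.9, "ay": -2.1, "az": 2.1, "gripper": 70}, {"dx": -2.99, "dy": 2.91, "dz": 4, "ax": 1.1, "ay": -2.9, "az": 3, "gripper": 70}, {"dx": -2.99, "dy": 2.91, "dz": 4.46, "ax": 1.11, "ay": -2.9, "az": 3, "gripper": 70}]'

```text
time_s: 2.15
tcp_pos: [576.7, 190.7, 114.8]
tool_rot: [-179.8, 40.3, 78.2]
ft_force: [0.7, -0.5, -0.3]
opening: 0.816
```

```bash
python3 -c "
from h import *
go(-255,0,9,40)
import cv2
for n in ('side','top'): cv2.imwrite(f'pics/{n}1.png',eyes.capture(n)[60:300,60:380,::-1].repeat(2,0).repeat(2,1))"
```

```text
t 2.15 tcp [576.7 190.7 114.8] bay [-273.6    1.5  114.8] F [ 0.7 -0.5 -0.3] op 0.82 J [ 31.  19.  83. -30. 106.  42.]
target [571.4 172.8   9. ] d [ 2.17 -0.05  3.71] a [-0.05  0.05 -0.  ]
```

View pics/top1.png

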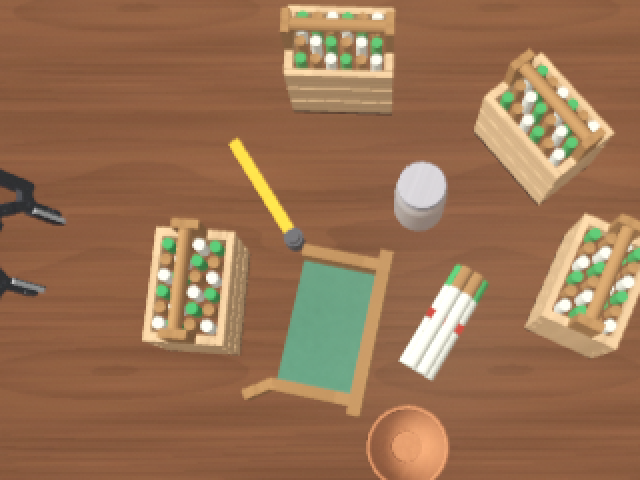

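View pics/side1.png

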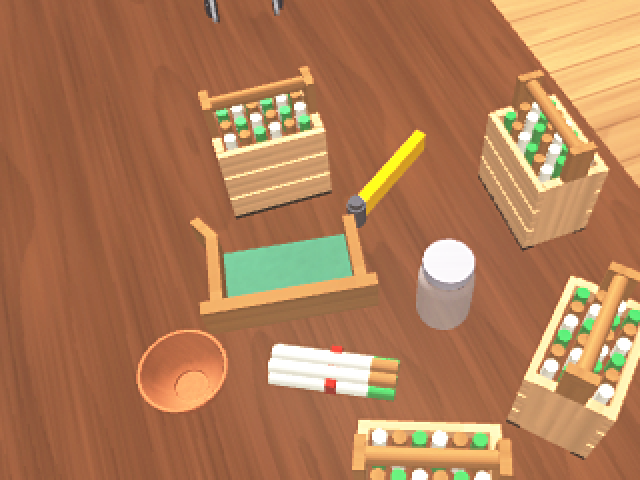

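The crop shows both fingertips behind the crate at (62,218) and (45,290), with the tool tilted and the keeper clear. Next I go down.

Call:
carry_out --motion '[{"dx": 0.5, "dy": 0, "dz": 0.8, "ax": 0, "ay": 0, "az": 0, "gripper": 70}, {"dx": 1, "dy": 0, "dz": 1.6, "ax": 0, "ay": 0, "az": 0, "gripper": 70}, {"dx": 1.5, "dy": 0, "dz": 2.4, "ax": 0, "ay": 0, "az": 0, "gripper": 70}, {"dx": 2, "dy": -0.05, "dz": 3.2, "ax": 0, "ay": 0, "az": 0, "gripper": 70}, {"dx": 2.17, "dy": -0.05, "dz": 3.71, "ax": 0, "ay": 0, "az": 0, "gripper": 70}]'

```text
time_s: 2.67
tcp_pos: [569.2, 178.1, 11.6]
tool_rot: [-179.7, 39.8, 78.7]
ft_force: [0.2, -0.3, -0.3]
opening: 0.822
```

```bash
python3 -c "
from h import *
go(-205,0,9,40)
import cv2
for n in ('side','top'): cv2.imwrite(f'pics/{n}2.png',eyes.capture(n)[60:300,60:380,::-1].repeat(2,0).repeat(2,1))"
```

```text
t 2.67 tcp [569.2 178.1  11.6] bay [-259.7   -3.2   11.6] F [ 0.2 -0.3 -0.3] op 0.82 J [ 30.  22.  89. -29.  97.  45.]
target [561.2 123.9   9. ] d [-1.62  0.12  1.48] a [ 0.01 -0.05  0.07]
```

View pics/top2.png

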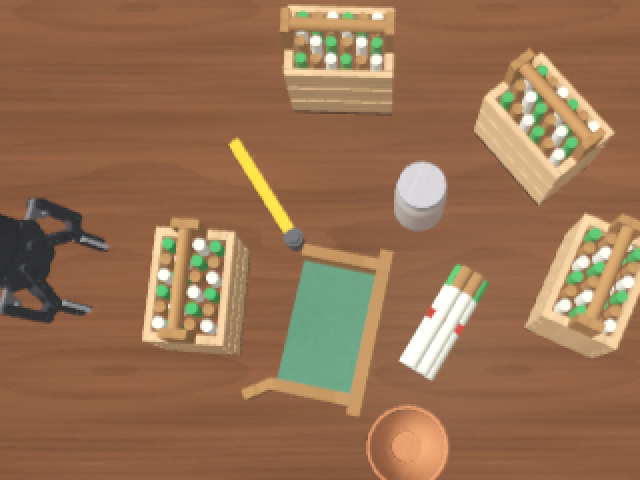

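Call:
carry_out --motion '[{"dx": -0.3, "dy": 0.03, "dz": 0.3, "ax": 0, "ay": 0, "az": 0, "gripper": 70}, {"dx": -0.6, "dy": 0.06, "dz": 0.6, "ax": 0, "ay": 0, "az": 0, "gripper": 70}, {"dx": -0.95, "dy": 0.09, "dz": 0.9, "ax": 0, "ay": 0, "az": 0, "gripper": 70}, {"dx": -1.3, "dy": 0.12, "dz": 1.2, "ax": 0, "ay": 0, "az": 0, "gripper": 70}, {"dx": -1.6, "dy": 0.12, "dz": 1.46, "ax": 0, "ay": 0, "az": 0, "gripper": 70}]'

```text
time_s: 3.18
tcp_pos: [562.2, 122.0, 10.9]
tool_rot: [-179.9, 39.8, 78.5]
ft_force: [0.6, -0.7, 0.7]
opening: 0.825
```

```bash
python3 -c "
from h import *
go(-165,0,9,40)
import cv2
for n in ('side','top'): cv2.imwrite(f'pics/{n}3.png',eyes.capture(n)[60:300,60:380,::-1].repeat(2,0).repeat(2,1))"
```

```text
t 3.18 tcp [562.2 122.   10.9] bay [-203.4    1.4   10.9] F [ 0.6 -0.7  0.7] op 0.82 J [ 26.  18.  94. -30.  94.  43.]
target [553.   84.7   9. ] d [-1.13 -0.06  1.04] a [ 0.01 -0.04  0.04]
```

View pics/top3.png

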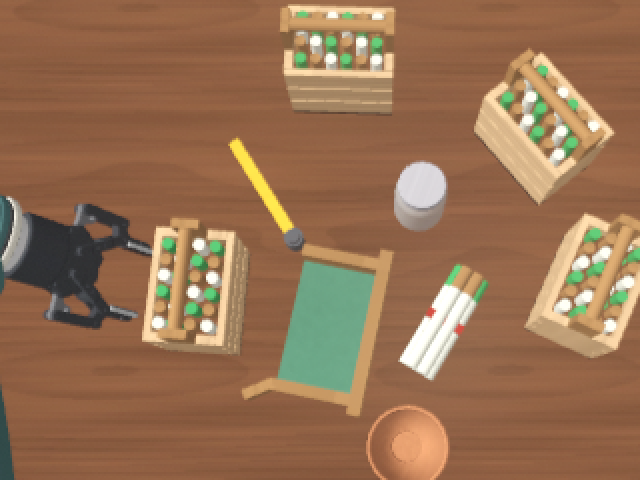

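View pics/side3.png

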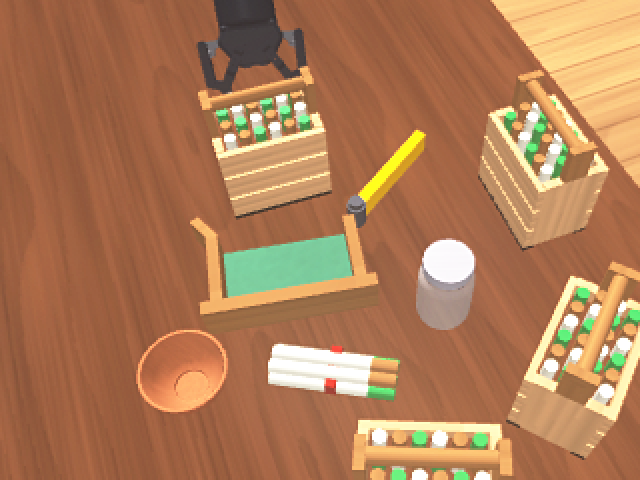

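Call:
carry_out --motion '[{"dx": -0.2, "dy": 0, "dz": 0.19, "ax": 0, "ay": 0, "az": 0, "gripper": 70}, {"dx": -0.42, "dy": -0.02, "dz": 0.39, "ax": 0, "ay": 0, "az": 0, "gripper": 70}, {"dx": -0.65, "dy": -0.04, "dz": 0.6, "ax": 0, "ay": 0, "az": 0, "gripper": 70}, {"dx": -0.9, "dy": -0.05, "dz": 0.82, "ax": 0, "ay": 0, "az": 0, "gripper": 70}, {"dx": -1.13, "dy": -0.06, "dz": 1.02, "ax": 0, "ay": 0, "az": 0, "gripper": 70}]'

```text
time_s: 3.7
tcp_pos: [553.8, 86.6, 8.9]
tool_rot: [-179.9, 39.7, 78.6]
ft_force: [5.3, 7.1, 1.1]
opening: 0.823
```

```bash
python3 -c "
from h import *
go(-135,0,9,40)
import cv2
for n in ('side','top'): cv2.imwrite(f'pics/{n}4.png',eyes.capture(n)[60:300,60:380,::-1].repeat(2,0).repeat(2,1))"
```

```text
t 3.7 tcp [553.8  86.6   8.9] bay [-167.     0.4    8.9] F [5.3 7.1 1.1] op 0.82 J [ 24.  16.  97. -31.  92.  41.]
target [546.9  55.3   9. ] d [-0.99 -0.02  0.81] a [ 0.03 -0.05  0.05]
```

View pics/top4.png

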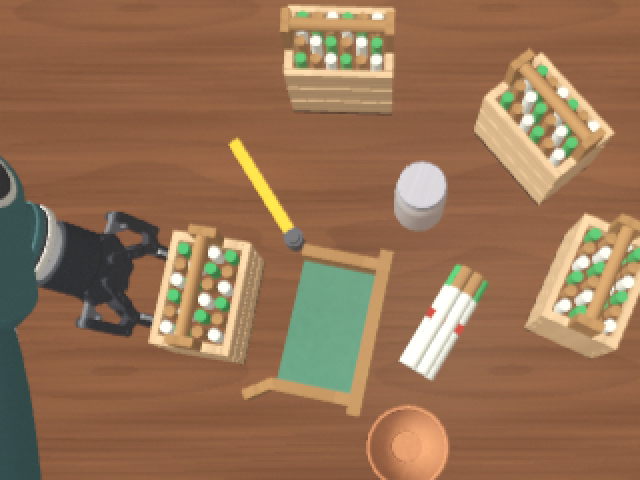

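View pics/side4.png

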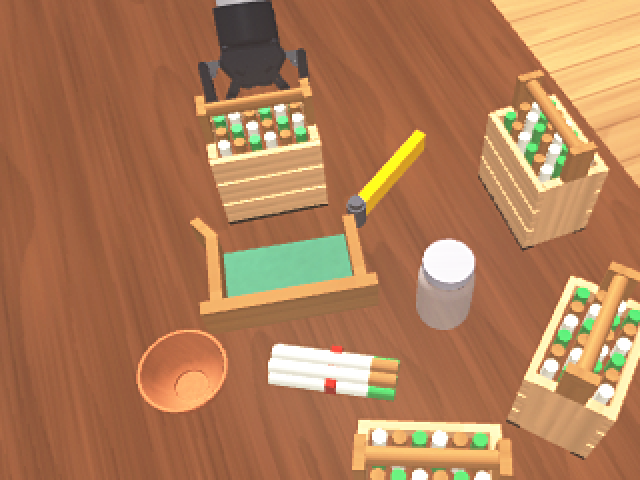

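Call:
carry_out --motion '[{"dx": -0.2, "dy": 0, "dz": 0.16, "ax": 0, "ay": 0, "az": 0, "gripper": 70}, {"dx": -0.4, "dy": 0, "dz": 0.32, "ax": 0, "ay": 0, "az": 0, "gripper": 70}, {"dx": -0.6, "dy": -0.01, "dz": 0.49, "ax": 0, "ay": 0, "az": 0, "gripper": 70}, {"dx": -0.8, "dy": -0.02, "dz": 0.65, "ax": 0, "ay": 0, "az": 0, "gripper": 70}, {"dx": -0.99, "dy": -0.02, "dz": 0.81, "ax": 0, "ay": 0, "az": 0, "gripper": 70}]'

```text
time_s: 4.22
tcp_pos: [546.2, 55.8, 8.8]
tool_rot: [-179.8, 39.7, 78.6]
ft_force: [2.0, 9.0, 0.3]
opening: 0.82
```

```bash
python3 -c "
from h import *
go(-105,0,9,40)
import cv2
b=eyes.capture('top')[120:280,110:270,::-1];s=eyes.capture('side')[90:225,140:290,::-1]
cv2.imwrite('pics/top5.png',cv2.resize(b,(600,600),interpolation=cv2.INTER_CUBIC))
cv2.imwrite('pics/side5.png',cv2.resize(s,(660,594),interpolation=cv2.INTER_CUBIC))"
```

```text
t 4.22 tcp [546.2  55.8   8.8] bay [-135.4   -0.8    8.8] F [2.  9.  0.3] op 0.82 J [ 22.  14. 100. -32.  91.  40.]
target [540.8  26.    9. ] d [-0.94  0.03  0.77] a [ 0.01 -0.05  0.05]
```

View pics/top5.png

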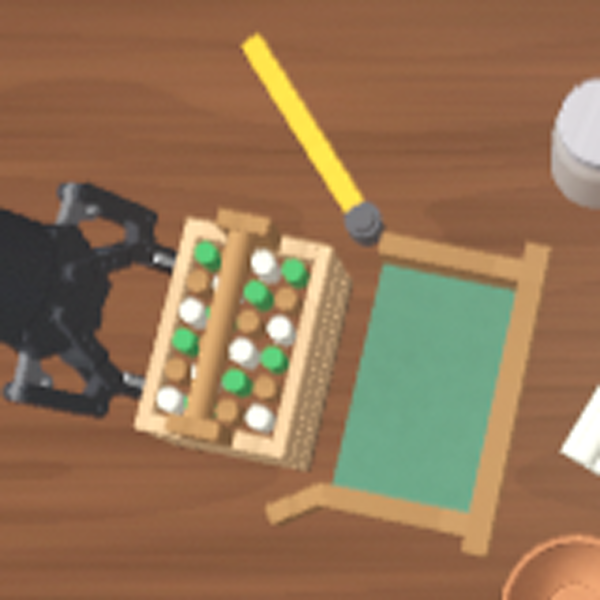

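View pics/side5.png

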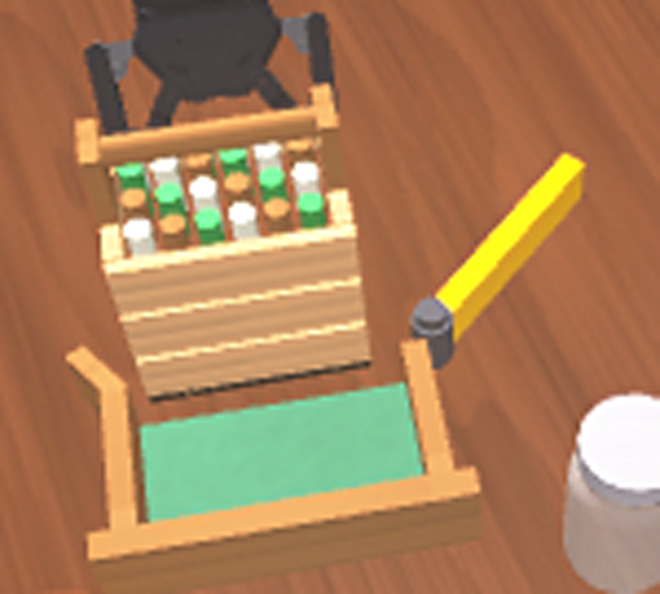

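```bash
python3 - <<'E'
from h import *
T=lambda u,v:np.array([u,v])/3.75+np.array([110,120])
S=lambda u,v:np.array([u,v])/4.4+np.array([140,90])
p=np.load("fit.npy")[0]
cr=[("top",[-45,65,120],T(189,218)),("top",[45,65,120],T(332,244)),("top",[45,-65,120],T(280,459)),("top",[-45,-65,120],T(136,429)),
("top",[45,65,0],T(352,275)),("top",[45,-65,0],T(307,469)),("side",[45,-65,0],S(152,398)),("side",[45,65,0],S(370,363)),("side",[45,-65,120],S(107,270)),("side",[45,65,120],S(355,228))]
q,r=fit(cr,[543,40,-1.7]);print(q,np.round(r,1).tolist())
print("crate in bay",inbay(np.r_[q[:2],0]),np.degrees(q[2]-p[2]))
E
```

```text
[537.52673105  35.30677923  -1.76252149] [[-0.9, -1.0], [-0.5, -0.6], [0.6, -1.5], [-0.5, -1.3], [0.1, 1.1], [0.9, -0.4], [-1.0, 0.9], [-0.3, 0.1], [-1.2, 0.2], [-0.7, 0.4]]
crate in bay [-113.4728853   -5.0824406    0.       ] 0.7904599053326232
```

```bash
python3 - <<'E'
from h import *
for u,v in((108,246),(90,312)):
  for z in(10,20,30): print(z,np.round(inbay(rayz("top",np.array([u,v])/2+60,z)),1))
print("tcp -259.7 -3.2 11.6")
E
```

```text
10 [-298.8   41.    10. ]
20 [-295.    39.5   20. ]
30 [-291.2   38.1   30. ]
10 [-297.9  -45.3   10. ]
20 [-294.2  -45.9   20. ]
30 [-290.4  -46.6   30. ]
tcp -259.7 -3.2 11.6
```

```bash
python3 - <<'E'
from h import *
def ray(n,uv):
    c=eyes.camera_info(n);M=np.array(c["cam_to_world"]);d=M[:3,:3]@np.linalg.solve(np.array(c["K"]),np.r_[uv,1.]);return M[:3,3],d/np.linalg.norm(d)
for t,s in (((62,218),(278,12)),((45,290),(212,20))):
    o1,d1=ray("top",np.array(t)/2+60);o2,d2=ray("side",np.array(s)/2+60)
    k=np.linalg.lstsq(np.c_[d1,-d2],o2-o1,rcond=None)[0];a=o1+k[0]*d1;b=o2+k[1]*d2
    print(np.round(inbay((a+b)/2),1),np.linalg.norm(a-b))
print("tcp -273.6 1.5 114.8")
E
```

```text
[-303.7   41.8  152.7] 3.4546345508452587
[-295.8  -40.7  159.7] 2.086093944784488
tcp -273.6 1.5 114.8
```

Triangulated from both views, the fingertips sit about 40 mm higher than TCP z. That puts the push at roughly 40 mm height, higher than I want. I'll back off and lower the tool with a force check.

Call:
carry_out --motion '[{"dx": 0.25, "dy": 0, "dz": -0.2, "ax": 0, "ay": 0, "az": 0, "gripper": 70}, {"dx": 0.46, "dy": 0, "dz": -0.39, "ax": 0, "ay": 0, "az": 0, "gripper": 70}, {"dx": 0.63, "dy": 0, "dz": -0.18, "ax": 0, "ay": 0, "az": 0, "gripper": 70}, {"dx": 0.8, "dy": 0, "dz": 0.02, "ax": 0, "ay": 0, "az": 0, "gripper": 70}, {"dx": 0.87, "dy": 0, "dz": 0.1, "ax": 0, "ay": 0, "az": 0, "gripper": 70}]'

```text
time_s: 4.73
tcp_pos: [548.6, 70.2, -8.5]
tool_rot: [-179.7, 39.9, 78.6]
ft_force: [0.5, -0.1, -1.0]
opening: 0.818
```

```bash
python3 -c "
from h import *
go(-150,0,-16,40)
import cv2
b=eyes.capture('top')[120:280,70:230,::-1];s=eyes.capture('side')[40:175,100:250,::-1]
cv2.imwrite('pics/top6.png',cv2.resize(b,(600,600),interpolation=cv2.INTER_CUBIC))
cv2.imwrite('pics/side6.png',cv2.resize(s,(660,594),interpolation=cv2.INTER_CUBIC))"
```

```text
t 4.73 tcp [548.6  70.2  -8.5] bay [-149.9   -1.3   -8.5] F [ 0.5 -0.1 -1. ] op 0.82 J [ 23.  16.  99. -32.  90.  41.]
target [550.  70. -16.] d [0.2  0.05 0.23] a [-0.01 -0.02  0.06]
```

View pics/top6.png

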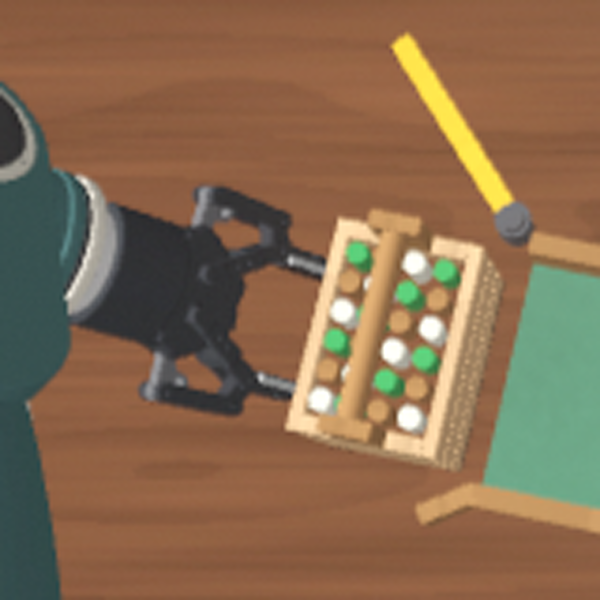

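View pics/side6.png

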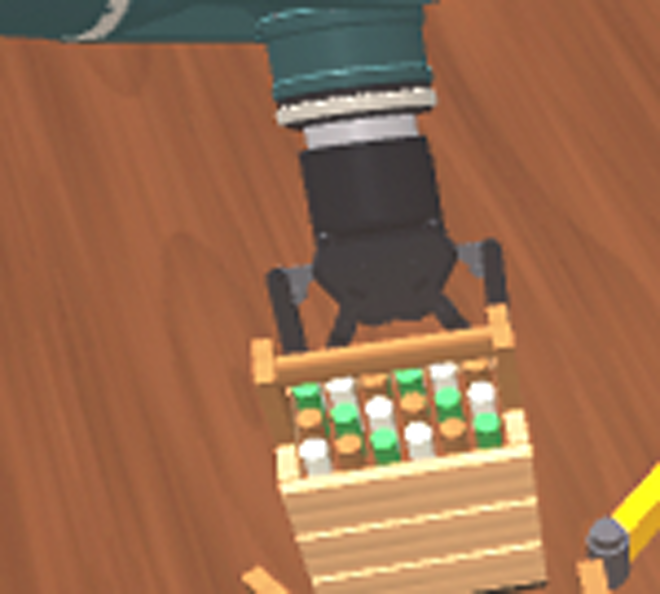

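Call:
carry_out --motion '[{"dx": -0.25, "dy": 0.02, "dz": 0.35, "ax": 0, "ay": 0, "az": 0, "gripper": 70}, {"dx": -0.5, "dy": 0.04, "dz": 0.57, "ax": 0, "ay": 0, "az": 0, "gripper": 70}, {"dx": -0.75, "dy": 0.06, "dz": 0.78, "ax": 0, "ay": 0, "az": 0, "gripper": 70}, {"dx": -1.0, "dy": 0.08, "dz": 0.98, "ax": 0, "ay": 0, "az": 0, "gripper": 70}, {"dx": -1.25, "dy": 0.1, "dz": 1.2, "ax": 0, "ay": 0, "az": 0, "gripper": 70}]'

```text
time_s: 5.25
tcp_pos: [542.7, 26.6, -10.1]
tool_rot: [-179.8, 39.7, 78.5]
ft_force: [1.1, 6.2, -3.8]
opening: 0.825
```

```bash
python3 -c "
from h import *
go(-78,2,-12,40)"
```

```text
t 5.25 tcp [542.7  26.6 -10.1] bay [-106.1    1.8  -10.1] F [ 1.1  6.2 -3.8] op 0.82 J [ 19.  13. 102. -33.  88.  39.]
target [537.2  -0.9 -12. ] d [-0.82  0.    0.77] a [ 0.   -0.05  0.05]
```

Call:
carry_out --motion '[{"dx": -0.17, "dy": 0, "dz": 0.15, "ax": 0, "ay": 0, "az": 0, "gripper": 70}, {"dx": -0.34, "dy": 0, "dz": 0.3, "ax": 0, "ay": 0, "az": 0, "gripper": 70}, {"dx": -0.52, "dy": 0, "dz": 0.45, "ax": 0, "ay": 0, "az": 0, "gripper": 70}, {"dx": -0.7, "dy": 0, "dz": 0.6, "ax": 0, "ay": 0, "az": 0, "gripper": 70}, {"dx": -0.86, "dy": 0, "dz": 0.72, "ax": 0, "ay": 0, "az": 0, "gripper": 70}]'

```text
time_s: 5.67
tcp_pos: [537.2, -0.7, -10.1]
tool_rot: [-179.8, 39.7, 78.5]
ft_force: [1.6, 5.2, -3.9]
opening: 0.819
```

```bash
python3 -c "
from h import *
go(-55,2,-11,40)
import cv2
b=eyes.capture('top')[120:280,110:270,::-1];s=eyes.capture('side')[90:225,140:290,::-1]
cv2.imwrite('pics/top7.png',cv2.resize(b,(600,600),interpolation=cv2.INTER_CUBIC))
cv2.imwrite('pics/side7.png',cv2.resize(s,(660,594),interpolation=cv2.INTER_CUBIC))"
```

```text
t 5.67 tcp [537.2  -0.7 -10.1] bay [-78.1   1.9 -10.1] F [ 1.6  5.2 -3.9] op 0.82 J [ 17.  12. 104. -34.  87.  38.]
target [532.5 -23.4 -11. ] d [-0.69  0.    0.62] a [ 0.01 -0.05  0.05]
```

View pics/top7.png

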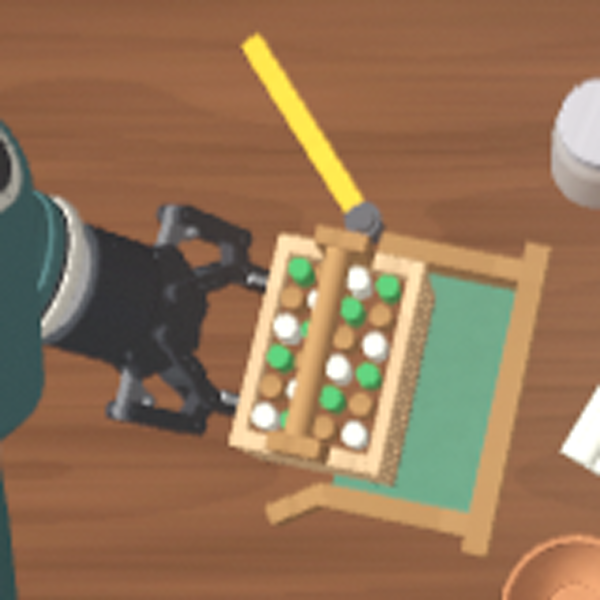

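View pics/side7.png

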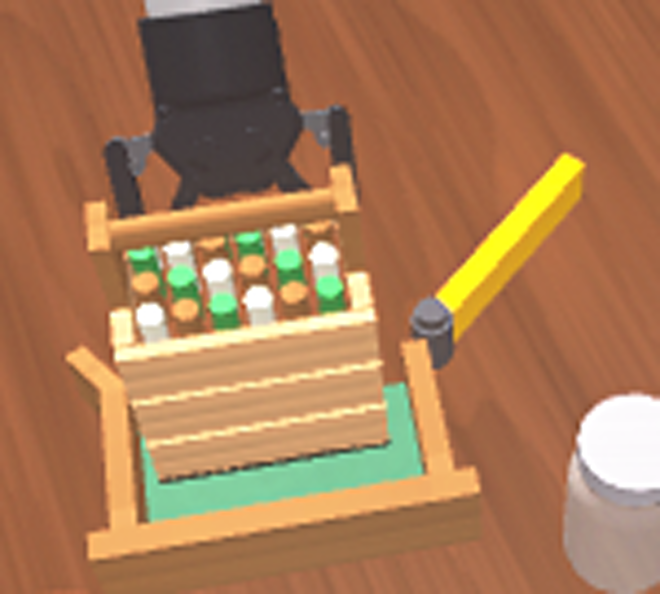

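```bash
cat > fc.py <<'E'
from h import *
T=lambda u,v:np.array([u,v])/3.75+np.array([110,120])
S=lambda u,v:np.array([u,v])/4.4+np.array([140,90])
p=np.load("fit.npy")[0]
def crate(t,s):
    cr=[("top",L,T(*x)) for L,x in t]+[("side",L,S(*x)) for L,x in s]
    q,r=fit(cr,[525,-20,-1.77]);print(np.round(r,1).tolist())
    print("crate in bay",np.round(inbay(np.r_[q[:2],0]),1),np.round(np.degrees(q[2]-p[2]),1))
E
python3 - <<'E'
from fc import *
crate([([-45,65,120],(279,235)),([45,65,120],(428,263)),([45,-65,120],(376,478)),([-45,-65,120],(231,446))],
[([45,-65,0],(162,481)),([45,65,0],(389,444)),([45,-65,120],(118,357)),([45,65,120],(377,306))])
E
```

```text
[[-0.3, -1.1], [-1.3, -1.3], [0.8, -1.9], [-0.4, -1.1], [-0.8, 1.1], [-0.4, -0.1], [-1.3, 0.8], [-1.1, 2.1]]
crate in bay [-55.8  -3.6   0. ] 1.0
```

Call:
carry_out --motion '[{"dx": -0.2, "dy": 0, "dz": 0.17, "ax": 0, "ay": 0, "az": 0, "gripper": 70}, {"dx": -0.4, "dy": 0, "dz": 0.34, "ax": 0, "ay": 0, "az": 0, "gripper": 70}, {"dx": -0.6, "dy": 0, "dz": 0.5, "ax": 0, "ay": 0, "az": 0, "gripper": 70}, {"dx": -0.8, "dy": 0, "dz": 0.67, "ax": 0, "ay": 0, "az": 0, "gripper": 70}, {"dx": -1.0, "dy": 0, "dz": 0.84, "ax": 0, "ay": 0, "az": 0, "gripper": 70}]'

```text
time_s: 6.18
tcp_pos: [531.0, -32.1, -10.0]
tool_rot: [-179.9, 39.8, 78.5]
ft_force: [2.7, 8.8, 0.3]
opening: 0.817
```

Call:
carry_out --motion '[{"dx": -0.1, "dy": 0, "dz": 0.08, "ax": 0, "ay": 0, "az": 0, "gripper": 70}, {"dx": -0.2, "dy": 0, "dz": 0.16, "ax": 0, "ay": 0, "az": 0, "gripper": 70}, {"dx": -0.3, "dy": 0, "dz": 0.24, "ax": 0, "ay": 0, "az": 0, "gripper": 70}, {"dx": -0.4, "dy": 0, "dz": 0.32, "ax": 0, "ay": 0, "az": 0, "gripper": 70}, {"dx": -0.5, "dy": 0, "dz": 0.4, "ax": 0, "ay": 0, "az": 0, "gripper": 70}]'

```text
time_s: 6.6
tcp_pos: [527.6, -47.8, -9.9]
tool_rot: [-179.8, 39.8, 78.5]
ft_force: [1.4, 6.9, -2.8]
opening: 0.822
```

```bash
python3 -c "
from h import *
go(-25,2,-11,40)
import cv2
b=eyes.capture('top')[120:280,110:270,::-1];s=eyes.capture('side')[90:225,140:290,::-1]
cv2.imwrite('pics/top8.png',cv2.resize(b,(600,600),interpolation=cv2.INTER_CUBIC))
cv2.imwrite('pics/side8.png',cv2.resize(s,(660,594),interpolation=cv2.INTER_CUBIC))"
```

```text
t 6.6 tcp [527.6 -47.8  -9.9] bay [-30.1   2.1  -9.9] F [ 1.4  6.9 -2.8] op 0.82 J [ 13.   9. 107. -36.  84.  35.]
target [526.4 -52.7 -11. ] d [-0.13 -0.01  0.17] a [ 0.01 -0.05  0.05]
```

View pics/side8.png

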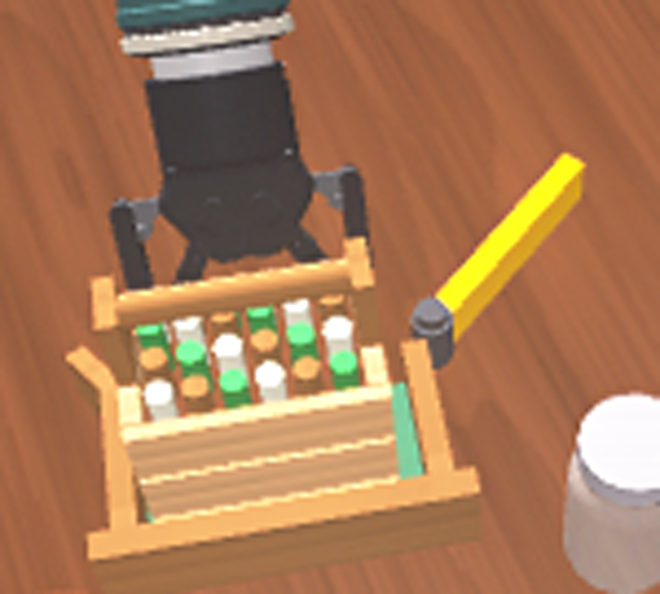

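View pics/top8.png

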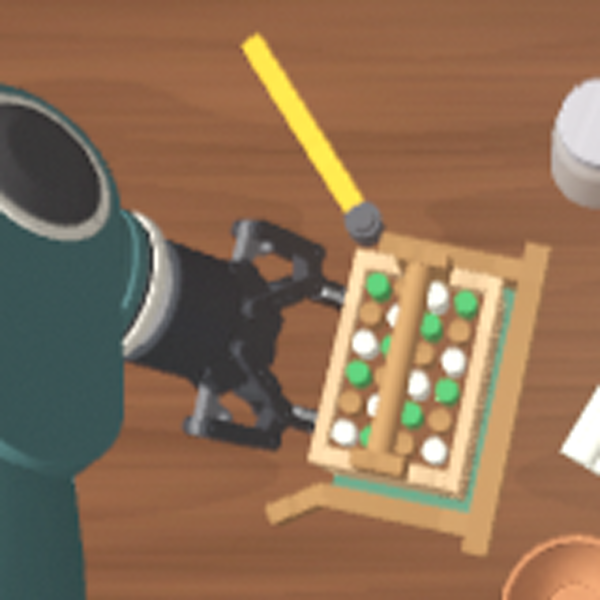

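Both views show the crate in the bay and squared, with about 8 mm left before the back board. I'll make slow small pushes until the force rises.

Call:
carry_out --motion '[{"dx": -0.05, "dy": 0, "dz": 0.04, "ax": 0, "ay": 0, "az": 0, "gripper": 70}, {"dx": -0.1, "dy": 0, "dz": 0.08, "ax": 0, "ay": 0, "az": 0, "gripper": 70}, {"dx": -0.15, "dy": 0, "dz": 0.12, "ax": 0, "ay": 0, "az": 0, "gripper": 70}, {"dx": -0.2, "dy": 0, "dz": 0.16, "ax": 0, "ay": 0, "az": 0, "gripper": 70}, {"dx": -0.24, "dy": 0, "dz": 0.2, "ax": 0, "ay": 0, "az": 0, "gripper": 70}]'

```text
time_s: 7.12
tcp_pos: [526.5, -54.5, -9.9]
tool_rot: [-179.9, 39.7, 78.5]
ft_force: [3.5, 28.2, 2.2]
opening: 0.819
```

Call:
carry_out --motion '[{"dx": -0.03, "dy": 0, "dz": 0.02, "ax": 0, "ay": 0, "az": 0, "gripper": 70}, {"dx": -0.05, "dy": 0, "dz": 0.04, "ax": 0, "ay": 0, "az": 0, "gripper": 70}, {"dx": -0.07, "dy": 0, "dz": 0.06, "ax": 0, "ay": 0, "az": 0, "gripper": 70}, {"dx": -0.08, "dy": 0, "dz": 0.06, "ax": 0, "ay": 0, "az": 0, "gripper": 70}, {"dx": -0.08, "dy": 0, "dz": 0.06, "ax": 0, "ay": 0, "az": 0, "gripper": 70}]'

```text
time_s: 7.53
tcp_pos: [526.6, -54.6, -10.0]
tool_rot: [-179.9, 39.4, 78.6]
ft_force: [4.6, 39.6, -0.1]
opening: 0.821
```

```bash
python3 -c "
from h import *
go(-15,2,-11,40)
import cv2
b=eyes.capture('top')[120:280,110:270,::-1];s=eyes.capture('side')[90:225,140:290,::-1]
cv2.imwrite('pics/top9.png',cv2.resize(b,(600,600),interpolation=cv2.INTER_CUBIC))
cv2.imwrite('pics/side9.png',cv2.resize(s,(660,594),interpolation=cv2.INTER_CUBIC))"
```

```text
t 7.53 tcp [526.6 -54.6 -10. ] bay [-23.3   2.5 -10. ] F [ 4.6 39.6 -0.1] op 0.82 J [ 12.   8. 108. -36.  83.  34.]
target [524.4 -62.5 -11. ] d [-0.23 -0.02  0.24] a [ 0.03 -0.11  0.05]
```

View pics/side9.png

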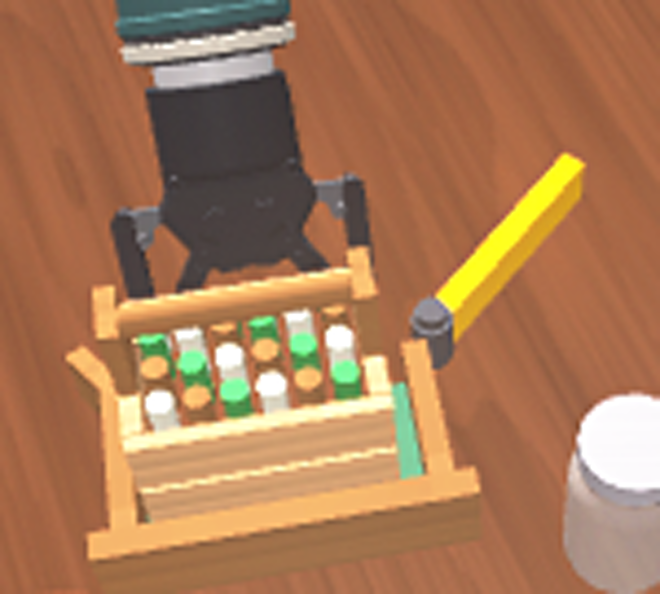

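View pics/top9.png

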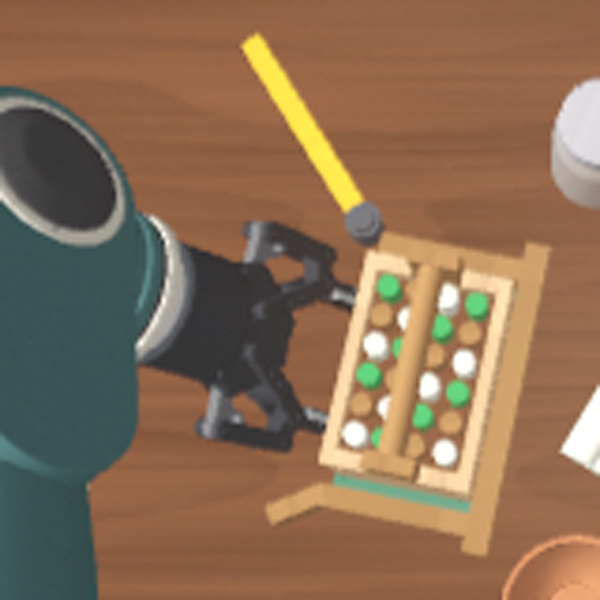

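The force rose to 40 N and the tool stopped at bay x = -23, which matches the crate being home. The pictures show the crate's front against the board. I'll back off.

Call:
carry_out --motion '[{"dx": 0.6, "dy": 0, "dz": -0.5, "ax": 0, "ay": 0, "az": 0, "gripper": 70}, {"dx": 1.3, "dy": 0, "dz": -1.1, "ax": 0, "ay": 0, "az": 0, "gripper": 70}, {"dx": 2.0, "dy": 0, "dz": -1.7, "ax": 0, "ay": 0, "az": 0, "gripper": 70}, {"dx": 2.7, "dy": 0, "dz": -2.3, "ax": 0, "ay": 0, "az": 0, "gripper": 70}, {"dx": 3.4, "dy": 0, "dz": -3.0, "ax": 0, "ay": 0, "az": 0, "gripper": 70}]'

```text
time_s: 8.05
tcp_pos: [548.1, 53.6, -6.5]
tool_rot: [-179.8, 39.9, 78.5]
ft_force: [0.4, -0.9, 0.1]
opening: 0.816
```

```bash
python3 -c "
from h import *
go(-140,30,130,0)
import cv2
b=eyes.capture('top')[120:280,110:270,::-1]
cv2.imwrite('pics/top10.png',cv2.resize(b,(600,600),interpolation=cv2.INTER_CUBIC))
print(inbay(np.array([670,-190,0])))"
```

```text
t 8.05 tcp [548.1  53.6  -6.5] bay [-133.6    1.5   -6.5] F [ 0.4 -0.9  0.1] op 0.82 J [ 21.  15. 100. -32.  90.  40.]
target [577.3  54.1 130. ] d [-3.31  1.13 -4.36] a [-0.02  7.98  0.05]
[ 80.05743786 170.58293953   0.        ]
```

View pics/top10.png

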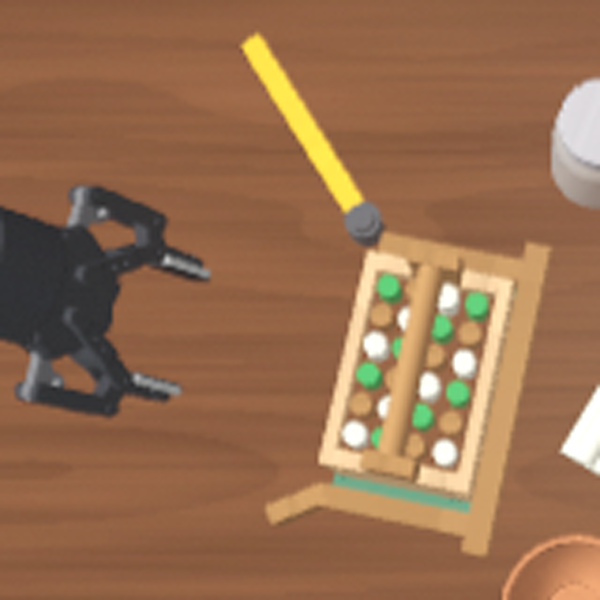

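Call:
carry_out --motion '[{"dx": -0.8, "dy": 0.2, "dz": -0.9, "ax": 0, "ay": 0.6, "az": 0, "gripper": 20}, {"dx": -1.6, "dy": 0.4, "dz": -1.8, "ax": 0, "ay": 1.8, "az": 0, "gripper": 0}, {"dx": -2.4, "dy": 0.6, "dz": -2.7, "ax": 0, "ay": 3.1, "az": 0, "gripper": 0}, {"dx": -3.0, "dy": 0.9, "dz": -3.6, "ax": 0, "ay": 4.5, "az": 0, "gripper": 0}, {"dx": -3.3, "dy": 1.1, "dz": -4.36, "ax": 0, "ay": 5.9, "az": 0, "gripper": 0}]'

```text
time_s: 8.52
tcp_pos: [578.0, 53.6, 134.2]
tool_rot: [179.9, 10.0, 78.5]
ft_force: [-0.3, 0.3, -0.3]
opening: 0.106
```

```bash
python3 -c "
from h import *
go(-125,225,130,0)"
```

```text
t 8.52 tcp [578.   53.6 134.2] bay [-139.6   30.8  134.2] F [-0.3  0.3 -0.3] op 0.11 J [ 8. -1. 97. -9. 88. 20.]
target [ 7.651e+02 -4.000e-01  1.300e+02] d [-0.58  7.77  0.29] a [0.03 2.   0.05]
```

Call:
carry_out --motion '[{"dx": -0.1, "dy": 1.5, "dz": 0, "ax": 0, "ay": 0.4, "az": 0, "gripper": 0}, {"dx": -0.2, "dy": 3.0, "dz": 0.1, "ax": 0, "ay": 0.8, "az": 0, "gripper": 0}, {"dx": -0.35, "dy": 4.6, "dz": 0.2, "ax": 0, "ay": 1.2, "az": 0, "gripper": 0}, {"dx": -0.5, "dy": 6.2, "dz": 0.3, "ax": 0, "ay": 1.6, "az": 0, "gripper": 0}, {"dx": -0.6, "dy": 7.77, "dz": 0.3, "ax": 0, "ay": 2, "az": 0, "gripper": 0}]'

```text
time_s: 8.93
tcp_pos: [765.1, -2.6, 124.4]
tool_rot: [-179.8, 0.3, 78.4]
ft_force: [0.3, 1.3, 0.6]
opening: 0.001
```

```bash
python3 -c "
from h import *
go(-125,225,20,0)
import cv2
for n in ('side','top'): cv2.imwrite(f'pics/{n}11.png',eyes.capture(n)[40:280,60:380,::-1].repeat(2,0).repeat(2,1))"
```

```text
t 8.93 tcp [765.1  -2.6 124.4] bay [-122.8  225.5  124.4] F [0.3 1.3 0.6] op 0.0 J [-2. 19. 74. -0. 87. 10.]
target [ 7.651e+02 -4.000e-01  2.000e+01] d [ 0.11 -0.01  4.18] a [-0.03  0.06  0.03]
```

View pics/top11.png

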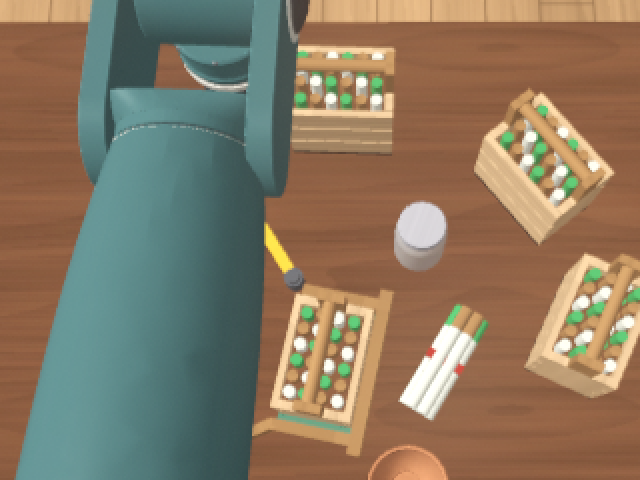

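View pics/side11.png

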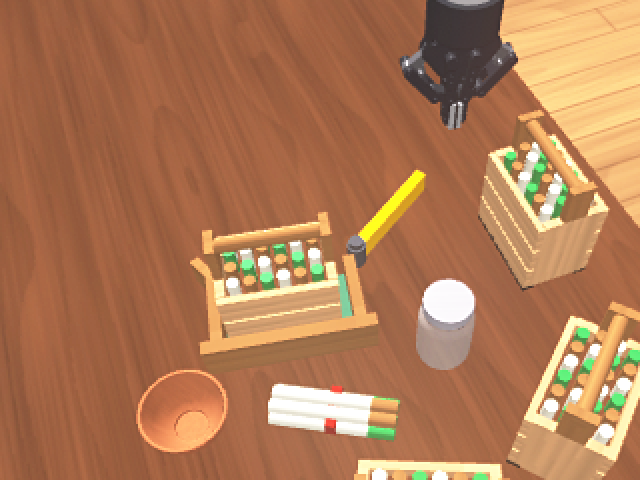

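```bash
python3 -c "
from h import *
print(proj('side',[[765.1,-2.6,z] for z in (124,134,144,154,164)]), 'seen 286.5,103.5')
for uv,z in (((208,116),0),((203,90),120),((257,116),0),((257,90),120)): print(inbay(rayz('top',np.array(uv,float),z)))
"
```

```text
[[284.13213201 114.18386568]
 [284.44103319 111.15846165]
 [284.75628901 108.07081976]
 [285.07809759 104.91899952]
 [285.40666539 101.70097896]] seen 286.5,103.5
[-107.17795297  269.89472009    0.        ]
[-110.91731611  287.57718203  120.        ]
[ 20.49134601 296.58136088   0.        ]
[ 15.24573657 313.95849878 120.        ]
```

Even shut, the tip projects about 33 mm above the reported TCP height, which explains the earlier mismatch. I allow for this from here on. The look-alike at bay (-107,270) is close, so I'll descend at (-101,181), behind the bar.

Call:
carry_out --motion '[{"dx": -0.4, "dy": -0.9, "dz": 0, "ax": 0, "ay": 0, "az": 0, "gripper": 0}, {"dx": -0.87, "dy": -1.78, "dz": 0.3, "ax": 0, "ay": 0, "az": 0, "gripper": 0}, {"dx": -0.87, "dy": -1.78, "dz": 1.3, "ax": 0, "ay": 0, "az": 0, "gripper": 0}, {"dx": -0.87, "dy": -1.78, "dz": 2.2, "ax": 0, "ay": 0, "az": 0, "gripper": 0}, {"dx": -0.87, "dy": -1.78, "dz": 2.8, "ax": 0, "ay": 0, "az": 0, "gripper": 0}]'

```text
time_s: 9.45
tcp_pos: [714.3, -14.0, 53.2]
tool_rot: [-179.8, 0.4, 78.4]
ft_force: [0.5, -0.1, 0.4]
opening: -0.001
```

```bash
python3 -c "
from h import *
go(-101,181,-13,0)
import cv2
b=eyes.capture('side')[60:210,190:340,::-1]
cv2.imwrite('pics/side12.png',cv2.resize(b,(600,600),interpolation=cv2.INTER_CUBIC))
s=ctrl.state()['tcp_pos'];print((proj('side',[s+[0,0,33],[s[0],s[1],20]])-[190,60])*4)"
```

```text
t 9.45 tcp [714.3 -14.   53.2] bay [-101.3  178.    53.2] F [ 0.5 -0.1  0.4] op -0.0 J [-3. 15. 86. -0. 79.  9.]
target [717.1 -14.9 -13. ] d [0.01 0.13 2.65] a [-0.05  0.08  0.04]
[[304.25150538 300.46258842]
 [301.3715435  365.29055384]]
```

View pics/side12.png

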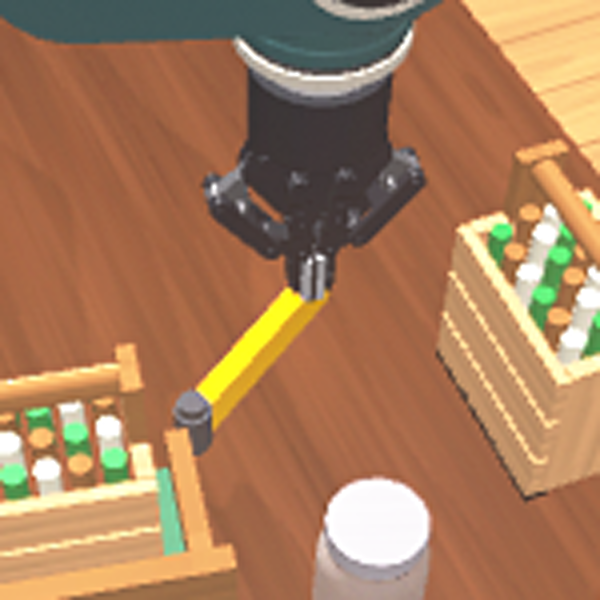

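The tip is at (313,298), as predicted. It will come down on the jar side of the bar, with clearance.

Call:
carry_out --motion '[{"dx": 0, "dy": 0.1, "dz": 0.6, "ax": 0, "ay": 0, "az": 0, "gripper": 0}, {"dx": 0, "dy": 0.13, "dz": 1.2, "ax": 0, "ay": 0, "az": 0, "gripper": 0}, {"dx": 0, "dy": 0.13, "dz": 1.8, "ax": 0, "ay": 0, "az": 0, "gripper": 0}, {"dx": 0, "dy": 0.13, "dz": 2.4, "ax": 0, "ay": 0, "az": 0, "gripper": 0}, {"dx": 0, "dy": 0.13, "dz": 2.6, "ax": 0, "ay": 0, "az": 0, "gripper": 0}]'

```text
time_s: 9.92
tcp_pos: [717.4, -14.6, -13.3]
tool_rot: [-179.7, 0.4, 78.4]
ft_force: [-0.9, 0.1, -1.1]
opening: 0.002
```

```bash
python3 -c "
from h import *
go(-101,181,-13,0)
import cv2
b=eyes.capture('side')[60:210,190:340,::-1]
cv2.imwrite('pics/side13.png',cv2.resize(b,(600,600),interpolation=cv2.INTER_CUBIC))"
```

```text
t 9.92 tcp [717.4 -14.6 -13.3] bay [-101.4  181.2  -13.3] F [-0.9  0.1 -1.1] op 0.0 J [-3. 19. 88. -0. 74.  9.]
target [717.1 -14.9 -13. ] d [-0.01 -0.01 -0.01] a [-0.06  0.07  0.04]
```

View pics/side13.png

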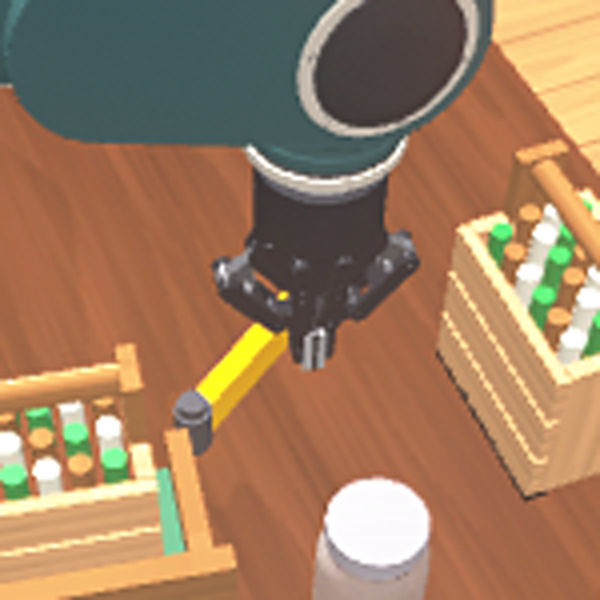

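Call:
carry_out --motion '[{"dx": 0.3, "dy": -0.12, "dz": 0, "ax": 0, "ay": 0, "az": 0, "gripper": 0}, {"dx": 0.6, "dy": -0.3, "dz": 0, "ax": 0, "ay": 0, "az": 0, "gripper": 0}, {"dx": 1.1, "dy": -0.8, "dz": 0, "ax": 0, "ay": 0, "az": 0, "gripper": 0}, {"dx": 1.68, "dy": -1.36, "dz": 0, "ax": 0, "ay": 0, "az": 0, "gripper": 0}, {"dx": 1.95, "dy": -2.0, "dz": 0, "ax": 0, "ay": 0, "az": 0, "gripper": 0}]'

```text
time_s: 10.38
tcp_pos: [679.2, 45.3, -9.1]
tool_rot: [-180.0, 0.3, 78.5]
ft_force: [1.8, -1.0, 0.7]
opening: -0.002
```

```bash
python3 -c "
from h import *
go(-147,54,-13,0)
import cv2
b=eyes.capture('side')[60:210,190:340,::-1]
cv2.imwrite('pics/side14.png',cv2.resize(b,(600,600),interpolation=cv2.INTER_CUBIC))"
```

```text
t 10.38 tcp [679.2  45.3  -9.1] bay [-152.2  131.6   -9.1] F [ 1.8 -1.   0.7] op -0.0 J [ 2. 14. 93. -0. 73. 13.]
target [602.2  56.1 -13. ] d [-0.19 -3.1   0.16] a [-0.01  0.06  0.05]
```

View pics/side14.png

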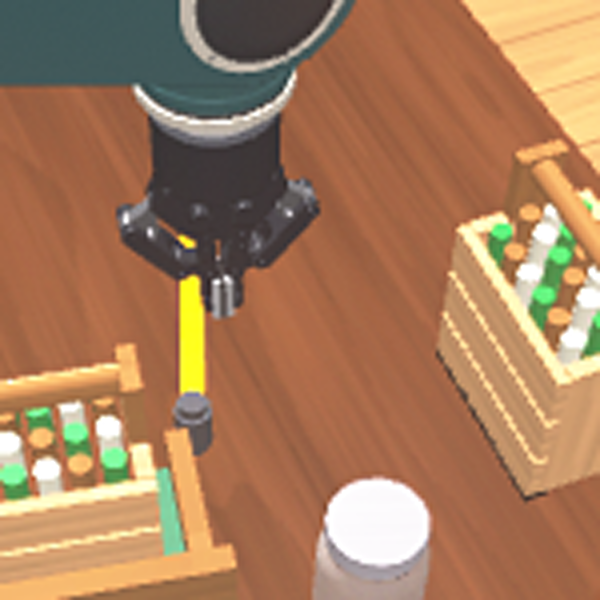

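Call:
carry_out --motion '[{"dx": 0.1, "dy": -0.6, "dz": 0, "ax": 0, "ay": 0, "az": 0, "gripper": 0}, {"dx": 0.15, "dy": -1.2, "dz": 0.1, "ax": 0, "ay": 0, "az": 0, "gripper": 0}, {"dx": 0.15, "dy": -1.86, "dz": 0.1, "ax": 0, "ay": 0, "az": 0, "gripper": 0}, {"dx": 0.05, "dy": -2.4, "dz": 0.1, "ax": 0, "ay": 0, "az": 0, "gripper": 0}, {"dx": -0.19, "dy": -3.1, "dz": 0.1, "ax": 0, "ay": 0, "az": 0, "gripper": 0}]'

```text
time_s: 10.85
tcp_pos: [602.4, 55.3, -11.3]
tool_rot: [-180.0, 0.3, 78.5]
ft_force: [3.2, -0.6, 1.4]
opening: -0.001
```

```bash
python3 -c "
from h import *
go(-126,54,-11,30)
import cv2
for n in ('side','top'): cv2.imwrite(f'pics/{n}15.png',eyes.capture(n)[60:300,60:380,::-1].repeat(2,0).repeat(2,1))"
```

```text
t 10.85 tcp [602.4  55.3 -11.3] bay [-146.3   54.4  -11.3] F [ 3.2 -0.6  1.4] op -0.0 J [  3.   6. 103.  -0.  71.  15.]
target [597.9  35.5 -11. ] d [-0.81 -0.02 -0.01] a [ 0.01 -5.94  0.05]
```

View pics/side15.png

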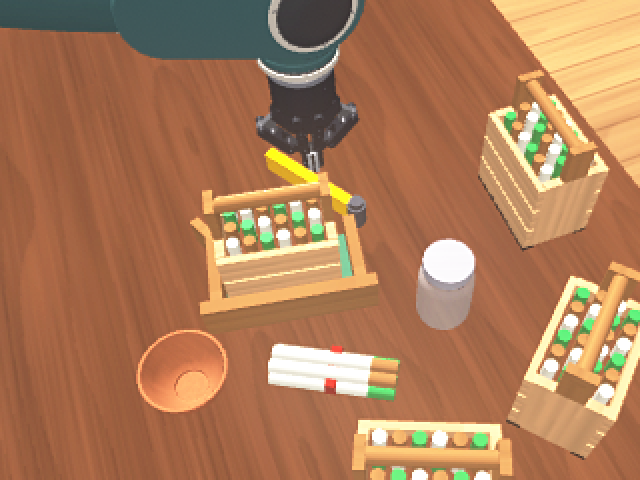

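The bar is about 45° open, with its free end at (270,157), and the crate is still home. I'll tilt the tool back before closing.

Call:
carry_out --motion '[{"dx": -0.15, "dy": 0, "dz": 0, "ax": 0, "ay": -1.2, "az": 0, "gripper": 0}, {"dx": -0.3, "dy": 0, "dz": 0, "ax": 0, "ay": -2.4, "az": 0, "gripper": 0}, {"dx": -0.46, "dy": 0, "dz": 0, "ax": 0, "ay": -3.6, "az": 0, "gripper": 0}, {"dx": -0.63, "dy": 0, "dz": 0, "ax": 0, "ay": -4.8, "az": 0, "gripper": 0}, {"dx": -0.8, "dy": 0, "dz": 0, "ax": 0, "ay": -6, "az": 0, "gripper": 0}]'

```text
time_s: 11.37
tcp_pos: [599.7, 35.3, -10.6]
tool_rot: [179.9, 30.5, 78.4]
ft_force: [-0.2, -0.2, 0.3]
opening: 0.005
```

```bash
python3 -c "
from h import *
go(-106,29,-11,30)
go(-79,12,-11,30)
go(-64,7,-11,30)"
```

```text
t 11.37 tcp [599.7  35.3 -10.6] bay [-126.2   55.8  -10.6] F [-0.2 -0.2  0.3] op 0.01 J [ 15.  15.  97. -27.  83.  34.]
target [569.4  21.  -11. ] d [-0.68 -1.08  0.42] a [0.04 0.11 0.03]
t 11.37 tcp [599.7  35.3 -10.6] bay [-126.2   55.8  -10.6] F [-0.2 -0.2  0.3] op 0.01 J [ 15.  15.  97. -27.  83.  34.]
target [547.2  -1.9 -11. ] d [-1.61 -1.76  0.97] a [0.04 0.11 0.03]
t 11.37 tcp [599.7  35.3 -10.6] bay [-126.2   55.8  -10.6] F [-0.2 -0.2  0.3] op 0.01 J [ 15.  15.  97. -27.  83.  34.]
target [539.3 -15.6 -11. ] d [-2.13 -1.96  1.27] a [0.04 0.11 0.03]
```

Call:
carry_out --motion '[{"dx": -0.3, "dy": -0.5, "dz": 0.19, "ax": 0, "ay": 0, "az": 0, "gripper": 0}, {"dx": -0.68, "dy": -1.08, "dz": 0.42, "ax": 0, "ay": 0, "az": 0, "gripper": 0}, {"dx": -1.1, "dy": -1.4, "dz": 0.67, "ax": 0, "ay": 0, "az": 0, "gripper": 0}, {"dx": -1.4, "dy": -1.6, "dz": 0.85, "ax": 0, "ay": 0, "az": 0, "gripper": 0}, {"dx": -1.61, "dy": -1.76, "dz": 0.97, "ax": 0, "ay": 0, "az": 0, "gripper": 0}]'

```text
time_s: 11.78
tcp_pos: [546.0, -2.9, -12.3]
tool_rot: [-179.9, 30.3, 78.5]
ft_force: [0.4, 0.5, 0.6]
opening: -0.0
```

```bash
python3 -c "
from h import *
go(-64,7,-11,30)
import cv2
b=eyes.capture('top')[120:280,110:270,::-1];s=eyes.capture('side')[90:225,140:290,::-1]
cv2.imwrite('pics/top16.png',cv2.resize(b,(600,600),interpolation=cv2.INTER_CUBIC))
cv2.imwrite('pics/side16.png',cv2.resize(s,(660,594),interpolation=cv2.INTER_CUBIC))"
```

```text
t 11.78 tcp [546.   -2.9 -12.3] bay [-77.8  11.  -12.3] F [0.4 0.5 0.6] op -0.0 J [ 13.   8. 105. -28.  81.  32.]
target [539.3 -15.6 -11. ] d [-0.5  -0.16  0.24] a [0.01 0.06 0.04]
```

View pics/top16.png

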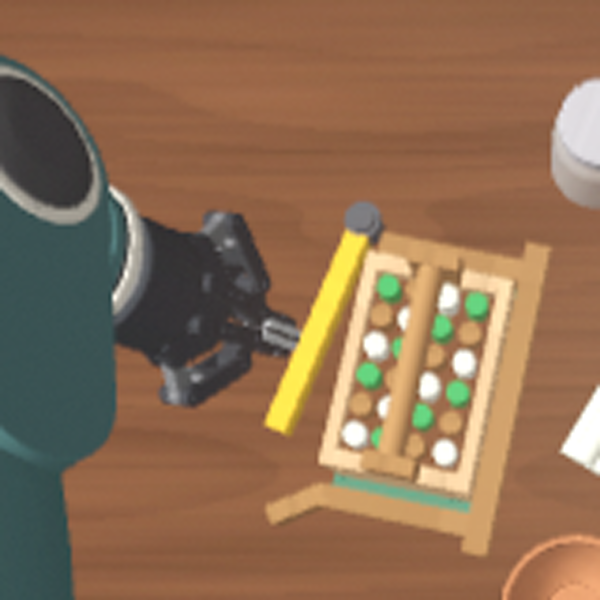

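View pics/side16.png

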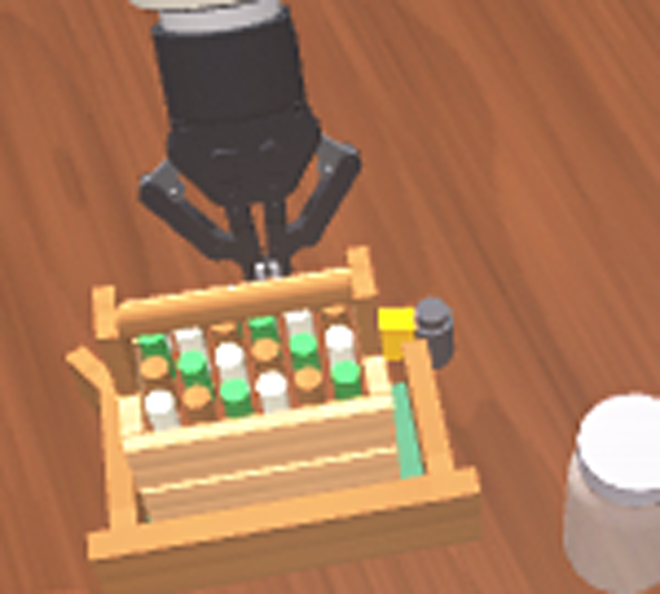

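Call:
carry_out --motion '[{"dx": -0.12, "dy": 0, "dz": 0.07, "ax": 0, "ay": 0, "az": 0, "gripper": 0}, {"dx": -0.25, "dy": 0, "dz": 0.14, "ax": 0, "ay": 0, "az": 0, "gripper": 0}, {"dx": -0.37, "dy": 0, "dz": 0.21, "ax": 0, "ay": 0, "az": 0, "gripper": 0}, {"dx": -0.5, "dy": 0, "dz": 0.28, "ax": 0, "ay": 0, "az": 0, "gripper": 0}, {"dx": -0.6, "dy": 0, "dz": 0.34, "ax": 0, "ay": 0, "az": 0, "gripper": 0}]'

```text
time_s: 12.3
tcp_pos: [542.8, -19.1, -12.7]
tool_rot: [-179.9, 30.2, 78.5]
ft_force: [1.6, 33.6, 5.8]
opening: 0.004
```

Call:
carry_out --motion '[{"dx": -0.05, "dy": 0, "dz": 0.03, "ax": 0, "ay": 0, "az": 0, "gripper": 0}, {"dx": -0.1, "dy": 0, "dz": 0.06, "ax": 0, "ay": 0, "az": 0, "gripper": 0}, {"dx": -0.14, "dy": 0, "dz": 0.08, "ax": 0, "ay": 0, "az": 0, "gripper": 0}, {"dx": -0.17, "dy": 0, "dz": 0.1, "ax": 0, "ay": 0, "az": 0, "gripper": 0}, {"dx": -0.17, "dy": 0, "dz": 0.1, "ax": 0, "ay": 0, "az": 0, "gripper": 0}]'

```text
time_s: 12.72
tcp_pos: [543.0, -19.3, -12.7]
tool_rot: [-180.0, 29.7, 78.6]
ft_force: [1.3, 52.6, 4.7]
opening: -0.001
```

```bash
python3 -c "
from h import *
go(-64,7,-11,30)
import cv2
b=eyes.capture('top')[120:280,110:270,::-1]
cv2.imwrite('pics/top17.png',cv2.resize(b,(600,600),interpolation=cv2.INTER_CUBIC))"
```

```text
t 12.72 tcp [543.  -19.3 -12.7] bay [-61.2  11.4 -12.7] F [ 1.3 52.6  4.7] op -0.0 J [ 11.   7. 107. -28.  80.  31.]
target [539.3 -15.6 -11. ] d [ 0.06 -0.18 -0.12] a [ 0.02 -0.06  0.06]
```

View pics/top17.png

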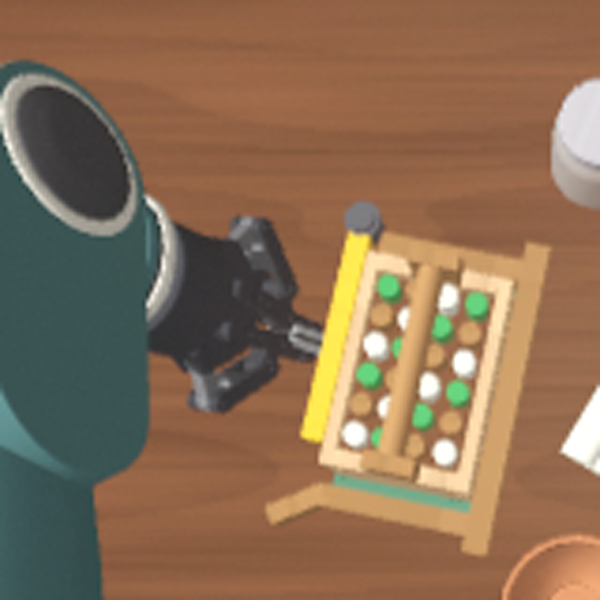

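The bar is hard against its stop and lies parallel to the crate's rear, from (350,235) to (312,440). I'll retreat straight back, then up.

Call:
carry_out --motion '[{"dx": 0.6, "dy": 0, "dz": -0.35, "ax": 0, "ay": 0, "az": 0, "gripper": 0}, {"dx": 1.3, "dy": 0, "dz": -0.75, "ax": 0, "ay": 0, "az": 0, "gripper": 0}, {"dx": 2.2, "dy": 0, "dz": -1.3, "ax": 0, "ay": 0, "az": 0, "gripper": 0}, {"dx": 2.5, "dy": 0, "dz": -2.6, "ax": 0, "ay": 0, "az": 0, "gripper": 0}, {"dx": 2.7, "dy": 0, "dz": -4.0, "ax": 0, "ay": 0, "az": 0, "gripper": 0}]'

```text
time_s: 13.18
tcp_pos: [562.6, 82.6, 38.7]
tool_rot: [-179.6, 30.4, 78.6]
ft_force: [0.0, 0.0, -0.3]
opening: -0.002
```

Call:
carry_out --motion '[{"dx": 0.5, "dy": 0, "dz": -1, "ax": 0, "ay": 0, "az": 0, "gripper": 0}, {"dx": 1, "dy": 0, "dz": -2, "ax": 0, "ay": 0, "az": 0, "gripper": 0}, {"dx": 1.5, "dy": 0, "dz": -3, "ax": 0, "ay": 0, "az": 0, "gripper": 0}, {"dx": 2, "dy": 0, "dz": -3.5, "ax": 0, "ay": 0, "az": 0, "gripper": 0}, {"dx": 2, "dy": 0, "dz": -3.5, "ax": 0, "ay": 0, "az": 0, "gripper": 0}]'

```text
time_s: 13.6
tcp_pos: [582.2, 170.1, 91.3]
tool_rot: [-180.0, 30.2, 78.6]
ft_force: [0.2, 1.0, -0.6]
opening: 0.0
```

```bash
python3 -c "
from h import *
go(-64,7,-11,30)
import cv2
b=eyes.capture('top')[120:280,110:270,::-1];s=eyes.capture('side')[90:225,140:290,::-1]
cv2.imwrite('pics/top18.png',cv2.resize(b,(600,600),interpolation=cv2.INTER_CUBIC))
cv2.imwrite('pics/side18.png',cv2.resize(s,(660,594),interpolation=cv2.INTER_CUBIC))
M=np.array(eyes.camera_info('top')['cam_to_world'])
for t in ('jar','bowl','bundle'):
  d=eyes.find_in('top',t)
  if d: print(t,np.round((M@np.r_[d[0]['xyz'],1])[:3]))"
```

```text
t 13.6 tcp [582.2 170.1  91.3] bay [-254.5   11.1   91.3] F [ 0.2  1.  -0.6] op 0.0 J [ 26.  14.  88. -24.  97.  39.]
target [539.3 -15.6 -11. ] d [-4.52 -0.2   7.37] a [0.02 0.05 0.06]
jar [ 668. -186.  108.]
bowl [ 375. -172.   24.]
bundle [ 518. -222.   34.]
```

View pics/top18.png

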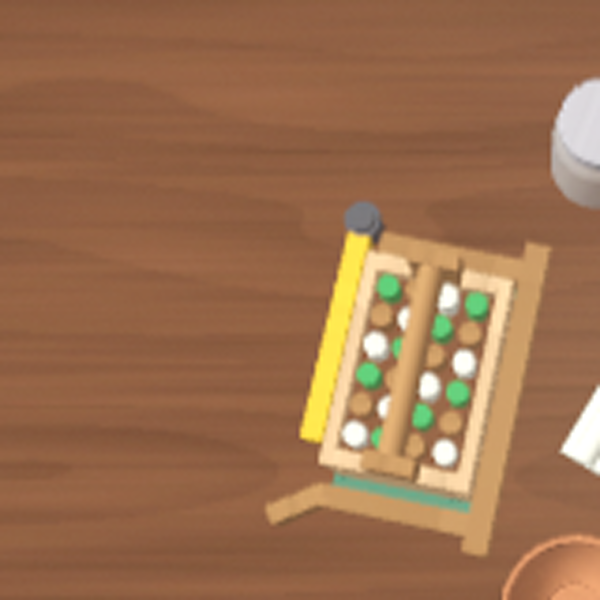

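View pics/side18.png

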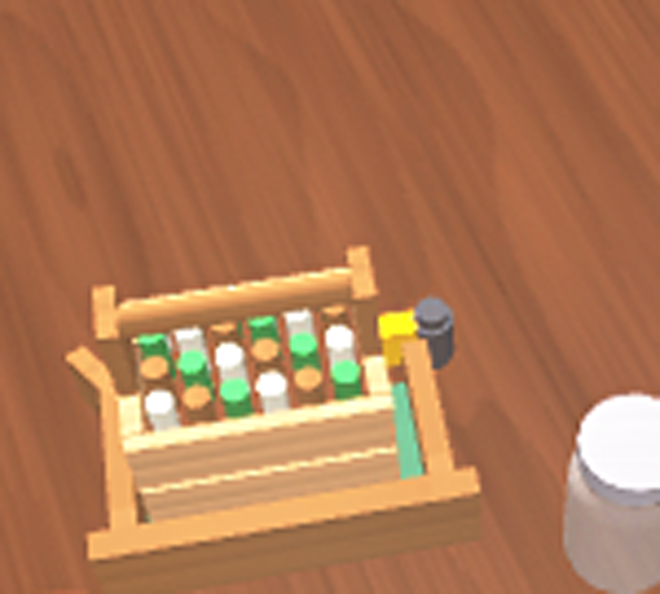

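```bash
python3 - <<'E'
from fc import *
crate([([-45,65,120],(370,251)),([45,65,120],(516,282)),([45,-65,120],(465,497)),([-45,-65,120],(320,464))],
[([45,-65,120],(125,450)),([45,65,120],(397,398))])
a=inbay(rayz("top",T(312,440),38));print("keeper end",a,"ang",np.arctan2(-65-a[0],97-a[1]))
E
```

```text
[[-0.5, -0.3], [-0.6, -0.8], [1.0, -1.3], [-0.2, -0.7], [-2.0, 0.5], [-2.3, 2.0]]
crate in bay [-0.6 -4.5  0. ] 0.2
keeper end [-65.0207364 -53.6041192  38.       ] ang 0.0001376881638989296
```

Measured against the fit, the crate is at x = -0.6 mm, y = -4.5 mm, 0.2° in the bay. The keeper angle is about 0 rad, the bystanders have not moved, and the robot is clear. I'm handing in.

```bash
python3 -c "
from plant import ctrl
print(ctrl.finish_job())"
```

```text
the job is handed in; nothing more can be done
None
```

The crate is home in the bay, the keeper is shut behind it, and the job was handed in at about 14 s. I pushed the leftmost crate in from behind with two low, spread fingertips, with the tool tilted back. This squared it up and slid it against the back board, where the force rose to about 40 N. Then I swept the keeper to its stop with the shut fingers and backed clear.

- **Crate:** the last check showed it at x = -0.6 mm and y = -4.5 mm in the bay, turned 0.2°, and upright in both views.
- **Keeper:** about 0.00 rad.
- **Bystanders:** the jar, bowl and bundle were within about 5 mm of their first readings, which is within what the networks can resolve.
- **Robot:** about 140 mm clear of the keeper, with the wrist force near zero.

**What disagreed:** in the images the fingertips sat about 33 mm behind the reported TCP. So the first part of the push was at roughly 40 mm height. The crate slid without tipping. I lowered the tool so the rest of the push was at roughly 25 mm.

**Peak force:** the highest wrist force I read was 53 N, at the keeper's stop.

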